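# Set out a tea corner round the tea box

### The job

Set out a tea corner round the red tea box, which stays where it is: stand the kitchen timer on the middle of its top, and stand the honey jar beside the short end of the box that is on the glass candle's side and the grey cup beside the other short end, each upright, in line with the middle of the box and with a gap of about 4 cm to it (the cup's handle does not count). Lay the teaspoon about 10 cm straight in front of the honey jar, on the robot's side, measured middle to middle and parallel to the long sides of the box. Do not shift the tea box, the candle or the wooden pepper mill.

Things in the scene. Friction and masses are not known exactly. Their poses are not given: they have to be found in the camera images.
- tea_box: Red tea box lying on the worktop, long sides roughly facing the robot, 72 (x) x 135 (y) x 73 mm high (a slight printed lid may look 2 to 5 mm higher). 0.3 kg, loose. Origin: centre of its underside. Its x axis crosses its width (72 mm) and points away from the robot (turned by up to 0.25 rad), its y axis runs along its length towards the robot's left, z up.
- candle: Candle in a clear glass, 76 mm across, 90 mm high, loose, behind the tea box to the left or the right; it tells on which side the honey jar belongs. Origin: centre of its underside. Leave it alone.
- pepper_mill: Turned wooden pepper mill, 58 mm across, 170 mm high, loose, behind the tea box on the other side than the candle. Origin: centre of its underside. Leave it alone. Wall cabinets hang over the back of the worktop from about 0.65 m up: travel with the fingers about 0.2 m up, no higher.
- timer: Round kitchen timer, red foot (62 mm across, up to z = 25) and white dial (65 mm across, z = 26 to 56), 56 mm high, 0.11 kg; the dial is fixed here and may be gripped. Origin: centre of its underside, z up.
- honey_jar: Honey jar with white lid, dark label: 57 mm (its x) x 62 mm (its y), lid 57 mm across at z = 88 to 99, 99 mm high, 0.35 kg. Origin: centre of its underside, z up.
- coffee_cup: Dark grey small cup with a brass-coloured handle, 0.13 kg, 63 mm high, open top, walls 3 mm. The bowl is 60 mm across, its centre 10.5 mm along the cup's +y from the origin; the handle points along the cup's -y and ends 39 mm from the origin (50 mm from the bowl's centre). Grip it across its x, outside the bowl. Origin at the height of its underside, z up.
- cup_bowl (a point): Centre of the cup's bowl, at the height of its underside: the point that counts for the cup's place. Same axes as the cup.
- teaspoon: Metal teaspoon lying flat on the worktop, 130 mm (its x) x 26 mm (its y, at the bowl), about 11 mm high, 0.03 kg. Origin: middle of its length and width, at the underside; x along its length. Grip it across its y near the middle.
Not all that is in view belongs to the job. Leave any blue look-alike of the coffee_cup alone. Leave any blue or pink look-alike of the timer alone.

How it is judged:
By the outcome, as a careful person would: the job done as asked, in the order asked, and still so for the second after the job is handed in, with the robot touching nothing.
It also fails if it takes over 102 s, if anything falls off the work surface, if the arm or the gripper's body presses on something with over 40 N, if the wrist force passes 120 N, or if a joint passes its speed limit or range.

### The arm

A 7-joint arm with a two-finger parallel gripper is mounted at the origin on a cart in front of the work surface, level with it; the furniture and walls round the work are solid. World frame = base frame: x ahead of the robot, y to its left, z up, the work surface at z = 0. Lengths are in m, angles in rad, forces in N, time in s.
With the tool pointing down it reaches from about 0.4 to 0.875 m from the base axis. Payload 19.3 kg.
Tool frame: the origin (TCP) lies at the very end of the fingers, on their centre line; the grasp point (between the pads) lies 19 mm behind it; z points along the fingers, y is the line along which they close (so a half turn about z gives the same grasp; the last joint's range is limited). The gripper opens to 85 mm and grips with 20 to 120 N. Pads are 22 mm wide; open, the fingers measure 114 mm over their backs; the gripper's body (76 mm by 85 mm) begins 54 mm behind the grasp point. The pads swing forward as they close: fully open they stand 13 mm farther back than shut.
Start: joints at [-1.377, 0.521, -0.036, 1.599, 0.021, 1.021, -0.113], TCP at [0.163, 0.603, 0.207] pointing down, gripper open.
Joint ranges: [-2.91, 2.91], [-0.3, 2.13], [-1.5, 1.42], [0.17, 2.43], [-1.26, 4.41], [0.16, 1.93], [-2.52, 2.52]. Speed limits (rad/s): [1.89, 1.89, 2.39, 2.39, 3.01, 3.01, 3.01].

### API

Orientations are given as [roll, pitch, yaw] about the fixed x, y, z axes, in that order (R = Rz(yaw) Ry(pitch) Rx(roll)).
In Python, from workcell import bot gives the robot as it stands.
- The arm moves only by the shell command python3 -m crank 'ROWS' [FORCE]. ROWS is a JSON object of lists of equal length, an entry for each row: "travel": the shift along the world's x, y, z in cm, a list of three; "turn": the turn, a rotation vector about the world's x, y, z in degrees, a list of three; "gripper": the closure, from 0 (fully open) to 1 (shut). A call has exactly 5 rows; each row is the pose to reach, as a shift and turn from the pose commanded when the call began; what a row does not reach only later rows make up. A row lasts 1/10 s, in which the tool goes at most 50 mm and 8.59 degrees, less where a joint would pass 70% of its speed; a pose out of reach is approached as far as the arm can. A call with a gripper value outside its range is refused whole. The fingers move at their own pace and stop on an object; FORCE is the grip in N (left out, the last holds). Time passes only in rows, so rows that repeat a pose let the fingers close, or fill a call up. It gives the time, the measured TCP pose, the force, the opening and the grip force at its end, in the units of the state.
- bot.observe(): the state, without advancing time (a new reading comes with each control period).
- bot.grab_frame(name): name is "scene" or "top" or "wrist"; returns a dict with "pixels" (400x640x3 uint8, red, green, blue), "fx", "fy", "cx", "cy" (pixels), "dist" ([k1, k2, p1, p2, k3] as OpenCV has them; the pictures are not rectified), "extrinsics" (4x4, takes a point from world to camera coordinates). Camera axes: x right, y down, z forward; pixel columns grow to the right and rows downward; lengths in m; the calibration is good to about 2 mm. A picture is of the moment at which its call begins. There is no depth.
- bot.job_done(): hands the job in; it is judged then, once.
The state is a dict: "clock": time; "qpos": joint angles; "qd": joint speeds; "joint_efforts": joint torques, N m; "position": TCP position; "tool_rot": TCP orientation; "force": force on the tool from outside, world axes, zero at the start; "moment": the same for the moment, N m; "grip_width": finger opening in m; "finger_force": force on a finger pad.
Only numpy, scipy, OpenCV 4.12 (cv2) and the standard library are available. Lean on these libraries where they do the work, as an engineer would, in place of code of your own. Each camera call takes 0.05 s, during which the arm holds its last target. There are 200 camera calls.

## Working session

There is one attempt and no reset: what is moved stays moved. The work goes in short steps, Python scripts to look and compute and a shell command to move; the robot and the scene stay as the last step left them, time stands still between calls to the robot, and variables do not carry over. Pictures are saved under pics/ and viewed, at most 14 in all, crops included, and the job is handed in when it is done.

```bash
ls; mkdir -p pics; python3 - <<'E'
from workcell import bot
import cv2
o=bot.observe();print(o)
for n in("scene","top","wrist"):
    f=bot.grab_frame(n);cv2.imwrite(f"pics/{n}0.png",f["pixels"][:,:,::-1]);print(n,f["fx"],f["dist"],f["extrinsics"])
E
```

```text
pics
{'clock': 0.0, 'qpos': array([-1.37720397,  0.52203355, -0.03630595,  1.60001199,  0.02117945,
        1.0210926 , -0.11279541]), 'qd': array([ 0.000392  ,  0.00026268,  0.00122453,  0.00030444, -0.00015442,
       -0.00033604,  0.00065442]), 'joint_efforts': array([ 1.04521099e-03, -9.27092743e+01,  1.98041797e+00, -3.69925117e+01,
        1.79121463e-02,  8.28465389e-03, -2.36187952e-05]), 'position': array([0.16291263, 0.60301033, 0.20651238]), 'tool_rot': array([-3.14043391e+00,  7.62201054e-05,  2.87776569e+00]), 'force': array([-0.29652351, -0.42105006, -0.50319505]), 'moment': array([ 0.03155694, -0.03620521, -0.02416951]), 'finger_force': 0.0, 'grip_width': 0.08561428696350205}
scene 399.02953891513687 [-0.02105164  0.          0.          0.          0.        ] [[ 0.69545152 -0.71844401 -0.01361597 -0.51056195]
 [-0.32533031 -0.29791028 -0.89744618  0.19206119]
 [ 0.6407085   0.62856    -0.44091377  1.23419122]
 [ 0.          0.          0.          1.        ]]
top 448.0045878588018 [-0.01140119  0.          0.          0.          0.        ] [[-9.34224219e-03 -9.97997469e-01  6.25601722e-02 -1.30333120e-01]
 [-9.86417213e-01 -1.06264775e-03 -1.64255754e-01  6.12999170e-01]
 [ 1.63993306e-01 -6.32449478e-02 -9.84431954e-01  1.29866042e+00]
 [ 0.00000000e+00  0.00000000e+00  0.00000000e+00  1.00000000e+00]]
wrist 332.01214252337127 [-0.06239405  0.          0.          0.          0.        ] [[ 2.62562865e-01  9.64914782e-01 -4.53943505e-04 -6.24399189e-01]
 [ 9.11867186e-01 -2.47974196e-01  3.27119295e-01 -4.19549052e-02]
 [ 3.15529677e-01 -8.63033154e-02 -9.44982942e-01  3.82391553e-01]
 [ 0.00000000e+00  0.00000000e+00  0.00000000e+00  1.00000000e+00]]
```

View pics/top0.png

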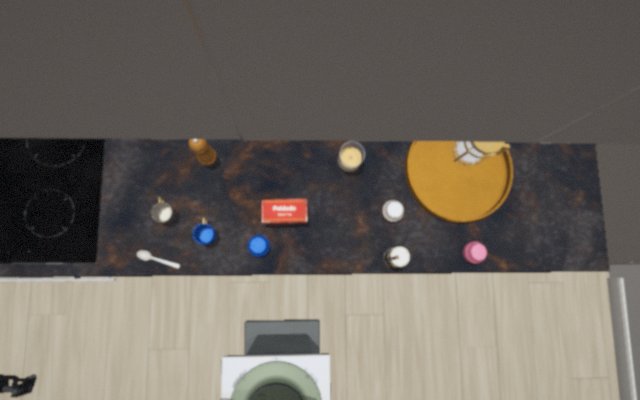

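View pics/scene0.png

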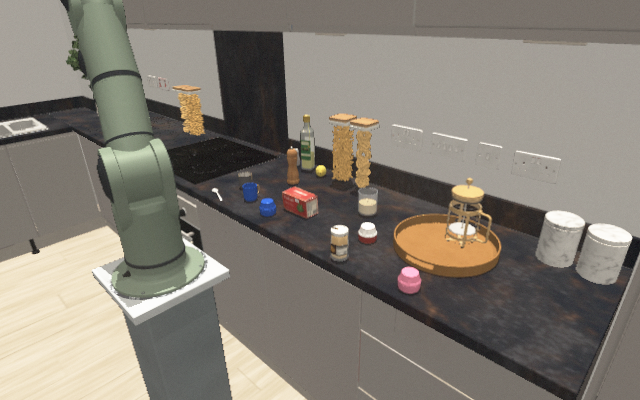

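The top view (image up = +x, right = −y) shows the tea box at (285,211), the candle at (350,157), so the honey jar goes right, and the mill at (203,150).

- **Timers:** white/red (393,211), blue (258,246), pink (475,252). The white/red one fits.
- **Cups:** grey with brass handle (162,213), blue (204,233). The grey one fits.
- **Others:** honey jar at (398,257), spoon at (158,259).

I'll confirm with one enlarged crop.

```bash
cat > h.py <<'E'
import numpy as np, cv2
def ray(f,px):
    K=np.array([[f["fx"],0,f["cx"]],[0,f["fy"],f["cy"]],[0,0,1.]])
    u=cv2.undistortPoints(np.array(px,float).reshape(-1,1,2),K,np.array(f["dist"])).reshape(-1,2)
    E=np.array(f["extrinsics"]);R=E[:3,:3]
    d=np.c_[u,np.ones(len(u))]@R
    return -R.T@E[:3,3],d
def plane(f,px,z):
    c,d=ray(f,px); return c+d*((z-c[2])/d[:,2])[:,None]
def blobs(f,mask,roi,n=3,amin=15):
    x0,y0,x1,y1=roi;m=np.zeros(mask.shape,np.uint8);m[y0:y1,x0:x1]=mask[y0:y1,x0:x1]
    cs=cv2.findContours(m,cv2.RETR_EXTERNAL,cv2.CHAIN_APPROX_NONE)[0]
    return [c for c in sorted(cs,key=cv2.contourArea,reverse=True)[:n] if cv2.contourArea(c)>=amin]
E
python3 - <<'E'
from workcell import bot
import cv2,numpy as np
from h import *
f=bot.grab_frame("top");p=f["pixels"].copy()
import pickle;pickle.dump(f,open("top.pkl","wb"));
s=bot.grab_frame("scene");pickle.dump(s,open("scene.pkl","wb"))
a=p[135:275,130:270];b=p[135:275,340:480]
g=s["pixels"][165:275,230:430]
t=np.hstack([cv2.resize(i,(400,400),interpolation=cv2.INTER_CUBIC) for i in(a,b)])
cv2.imwrite("pics/c1.png",t[:,:,::-1])
cv2.imwrite("pics/c2.png",cv2.resize(g,(800,440),interpolation=cv2.INTER_CUBIC)[:,:,::-1])
hsv=cv2.cvtColor(p,cv2.COLOR_RGB2HSV);H,S,V=cv2.split(hsv)
def rep(n,m,roi,z):
    for c in blobs(f,m.astype(np.uint8)*255,roi,2):
        r=cv2.minAreaRect(c);q=plane(f,cv2.boxPoints(r),z)
        (ex,er)=cv2.minEnclosingCircle(c)
        print(n,np.round(r[0],1),np.round(r[1],1),"ctr",q.mean(0).round(3),"edges",np.linalg.norm(q[1]-q[0]).round(3),np.linalg.norm(q[2]-q[1]).round(3),"yaw",np.degrees(np.arctan2(*(q[1]-q[0])[[1,0]])).round(1))
rep("box",((H<8)|(H>172))&(S>130)&(V>90),(240,180,330,240),.073)
rep("timer",(V>130)&(S<60),(375,190,415,230),.056)
rep("honey",(V>130)&(S<60),(375,240,425,275),.099)
rep("spoon",(V>110)&(S<60),(125,240,190,275),.005)
rep("cupin",(V>110)&(S<90),(140,195,180,230),.03)
rep("candle",(V>110)&(S>60),(330,135,375,180),.06)
E
```

```text
box [284. 211.] [24. 42.] ctr [ 0.573 -0.023  0.073] edges 0.124 0.072 yaw -89.9
timer [392.5 210. ] [20. 21.] ctr [ 0.578 -0.352  0.056] edges 0.065 0.061 yaw -89.9
honey [399.5 256. ] [20. 19.] ctr [ 0.437 -0.357  0.099] edges 0.056 0.058 yaw -90.3
spoon [157.4 260.2] [45.1 10.4] ctr [0.433 0.356 0.005] edges 0.03 0.136 yaw -19.1
cupin [162.9 212.3] [17.1 19. ] ctr [0.575 0.34  0.03 ] edges 0.056 0.052 yaw -20.1
candle [350.  157.5] [23. 22.] ctr [ 0.74  -0.224  0.06 ] edges 0.068 0.073 yaw -89.5
```

View pics/c1.png

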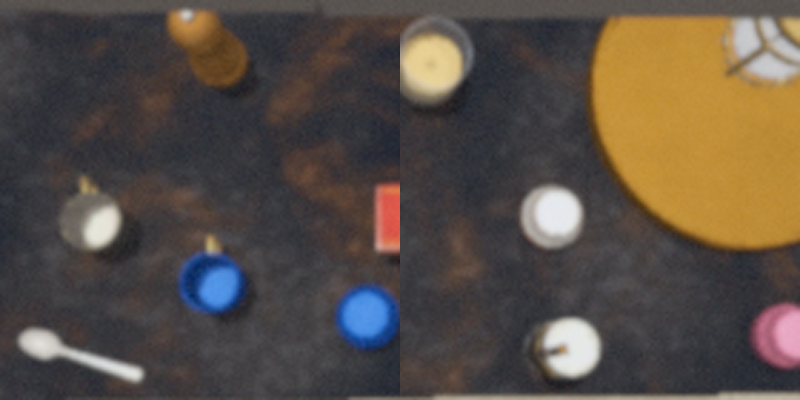

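View pics/c2.png

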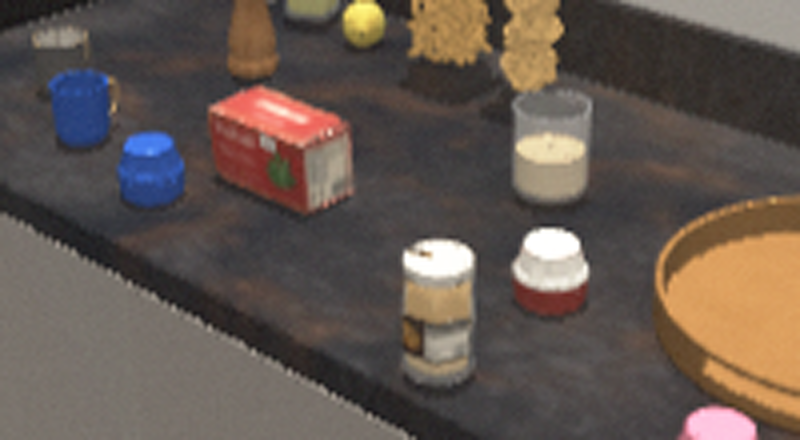

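c1 and c2 confirm three of the targets. The grey cup with the brass handle is at c1 (92,220), its handle pointing away from the robot. The white/red timer is at c1 (551,215), c2 (550,270). The honey jar with the white lid is at c1 (567,348), c2 (437,310). Next I move the wrist camera over the box for finer measurements.

```bash
A='{"travel":[[2.7,-3.9,0],[5.4,-7.8,0],[8.2,-11.7,0],[10.9,-15.6,0],[13.6,-19.4,0]],"turn":[[0,0,-5],[0,0,-10],[0,0,-15],[0,0,-20],[0,0,-25]],"gripper":[0,0,0,0,0]}'; 
python3 -m crank '{"travel":[[2.7,-3.9,0],[5.4,-7.8,0],[8.2,-11.7,0],[10.9,-15.6,0],[13.6,-19.4,0]],"turn":[[0,0,-5],[0,0,-10],[0,0,-15],[0,0,-20],[0,0,-25]],"gripper":[0,0,0,0,0]}'
python3 -m crank '{"travel":[[2.7,-3.9,0],[5.4,-7.8,0],[8.2,-11.7,0],[10.9,-15.6,0],[13.6,-19.4,0]],"turn":[[0,0,-5],[0,0,-10],[0,0,-15],[0,0,-20],[0,0,-25]],"gripper":[0,0,0,0,0]}'
python3 -m crank '{"travel":[[2.7,-3.9,0],[5.4,-7.8,0],[8.2,-11.7,0],[10.9,-15.6,0],[13.6,-19.4,0]],"turn":[[0,0,-5],[0,0,-10],[0,0,-15],[0,0,-20],[0,0,-25]],"gripper":[0,0,0,0,0]}'
python3 - <<'E'
from workcell import bot
import cv2,pickle
f=bot.grab_frame("wrist");pickle.dump(f,open("w1.pkl","wb"));cv2.imwrite("pics/w1.png",f["pixels"][:,:,::-1])
o=bot.observe();print(o["position"],o["tool_rot"],o["qpos"],o["clock"])
E
```

```text
clock: 0.75
position: [0.2998, 0.4076, 0.2072]
tool_rot: [3.141, -0.0, 2.438]
force: [1.0, 0.1, -0.4]
grip_width: 0.0855
finger_force: 0.0
clock: 1.25
position: [0.4358, 0.2136, 0.2073]
tool_rot: [3.141, -0.0, 2.002]
force: [0.9, 0.3, 0.5]
grip_width: 0.0854
finger_force: 0.0
clock: 1.75
position: [0.5718, 0.0196, 0.2072]
tool_rot: [3.141, -0.0, 1.565]
force: [0.1, 1.6, 1.3]
grip_width: 0.0855
finger_force: 0.0
[0.57490024 0.01256099 0.20745311] [3.13910172 0.00334375 1.55353935] [-0.44232423  0.47507134  0.44442121  1.75468458 -0.2375821   0.96323233
  0.07790156] 1.8
```

View pics/w1.png

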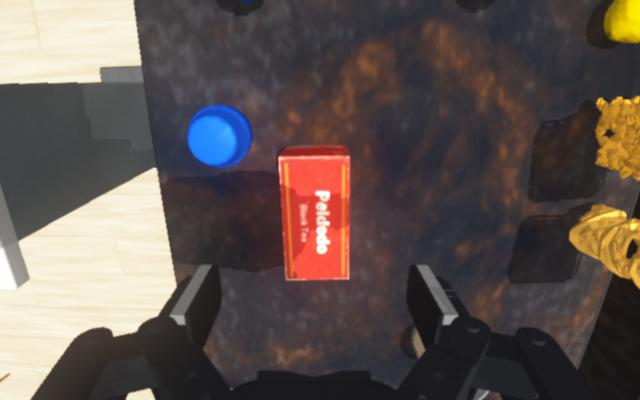

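The box is at (279–350,157–280) in the wrist picture, the blue timer at (220,135). The arm was still settling, so I'll let it rest and take the box again, then move on to view the timer and honey jar.

```bash

python3 -m crank '{"travel":[[0,0,0],[0,0,0],[0,0,0],[0,0,0],[0,0,0]],"turn":[[0,0,0],[0,0,0],[0,0,0],[0,0,0],[0,0,0]],"gripper":[0,0,0,0,0]}'
python3 - <<'E'
from workcell import bot
import cv2,pickle
f=bot.grab_frame("wrist");pickle.dump(f,open("w1.pkl","wb"));cv2.imwrite("pics/w1.png",f["pixels"][:,:,::-1])
E
python3 -m crank '{"travel":[[-1.4,-5,0],[-2.8,-9.6,0],[-4.2,-14.4,0],[-5.6,-19.2,0],[-7,-24,0]],"turn":[[0,0,0],[0,0,0],[0,0,0],[0,0,0],[0,0,0]],"gripper":[0,0,0,0,0]}'
python3 -m crank '{"travel":[[0,0,0],[0,0,0],[0,0,0],[0,0,0],[0,0,0]],"turn":[[0,0,0],[0,0,0],[0,0,0],[0,0,0],[0,0,0]],"gripper":[0,0,0,0,0]}'
python3 - <<'E'
from workcell import bot
import cv2,pickle
import numpy as np
from h import *
f=bot.grab_frame("wrist");pickle.dump(f,open("w2.pkl","wb"));cv2.imwrite("pics/w2.png",f["pixels"][:,:,::-1])
o=bot.observe();print(o["position"],o["tool_rot"],o["qpos"],o["clock"])
f=pickle.load(open("w1.pkl","rb"))
H,S,V=cv2.split(cv2.cvtColor(f["pixels"],cv2.COLOR_RGB2HSV))
m=(((H<9)|(H>171))&(S>120)&(V>60)).astype(np.uint8)*255
cs=blobs(f,m,(230,100,420,330),1)
c=cs[0];hull=cv2.convexHull(c);ap=cv2.approxPolyDP(hull,4,True).reshape(-1,2);print(ap)
print(plane(f,ap,.073).round(4))
E
```

```text
clock: 2.3
position: [0.5708, 0.0222, 0.2072]
tool_rot: [3.141, -0.0, 1.57]
force: [-0.0, -0.4, -0.9]
grip_width: 0.0857
finger_force: 0.0
clock: 2.85
position: [0.5003, -0.22, 0.2073]
tool_rot: [3.141, -0.0, 1.57]
force: [0.8, -0.1, 0.2]
grip_width: 0.0855
finger_force: 0.0
clock: 3.35
position: [0.5014, -0.2176, 0.2071]
tool_rot: [-3.142, -0.0, 1.571]
force: [-0.6, 0.1, 0.0]
grip_width: 0.0852
finger_force: 0.0
[ 0.5013168  -0.21777512  0.20706175] [-3.14153743e+00 -1.35638720e-04  1.57024967e+00] [-0.04730953  0.43427159  0.47564869  1.82701767 -0.24144888  0.93770099
  0.53397059] 3.4
[[332 124]
 [349 153]
 [354 182]
 [348 279]
 [288 280]
 [281 155]
 [321 122]]
[[ 0.5874  0.0731  0.073 ]
 [ 0.6035  0.0467  0.073 ]
 [ 0.6091  0.0189  0.073 ]
 [ 0.6069 -0.0876  0.073 ]
 [ 0.5434 -0.0886  0.073 ]
 [ 0.5408  0.045   0.073 ]
 [ 0.5776  0.0749  0.073 ]]
```

View pics/w2.png

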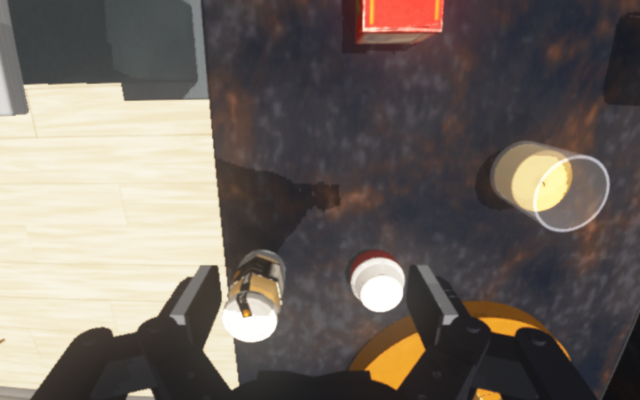

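In w2 the honey jar's lid is at (250,318), the timer's top at (380,291), the candle at (545,190), and the box's near end at (400,40). I'll zoom in on the box and fit the lid and timer.

```bash
python3 - <<'E'
import cv2,pickle
import numpy as np
from h import *
f=pickle.load(open("w1.pkl","rb"))
a=cv2.resize(f["pixels"][135:295,260:370],(440,600),interpolation=cv2.INTER_CUBIC)
g=pickle.load(open("w2.pkl","rb"))
b=cv2.resize(g["pixels"][235:350,330:430],(350,400),interpolation=cv2.INTER_CUBIC)
t=np.zeros((600,790,3),np.uint8);t[:,:440]=a;t[:400,440:]=b
cv2.imwrite("pics/z1.png",t[:,:,::-1])
H,S,V=cv2.split(cv2.cvtColor(g["pixels"],cv2.COLOR_RGB2HSV))
for n,roi,z,th in(("timertop",(340,240,412,320),.056,235),("dial",(340,240,412,320),.035,160),("lid",(215,275,290,350),.099,200)):
    for c in blobs(g,((V>th)&(S<50)).astype(np.uint8)*255,roi,1):
        e=cv2.fitEllipse(cv2.convexHull(c));q=plane(g,c.reshape(-1,2),z)
        (cx,r)=cv2.minEnclosingCircle(q[:,:2].astype(np.float32));print(n,e,"ctr",cx,"dia",2*r,plane(g,[e[0]],z))
E
```

```text
timertop ((379.0173034667969, 284.1671142578125), (50.811859130859375, 52.89215850830078), 160.53968811035156) ctr (0.5740942358970642, -0.34769493341445923) dia 0.07029823958873749 [[ 0.57467736 -0.34513422  0.056     ]]
dial ((378.50567626953125, 283.93084716796875), (53.57999801635742, 55.36661148071289), 139.46031188964844) ctr (0.579899787902832, -0.3608713746070862) dia 0.07817389070987701 [[ 0.57883539 -0.35873805  0.035     ]]
lid ((241.61619567871094, 324.11431884765625), (50.568294525146484, 71.10270690917969), 70.3568115234375) ctr (0.42855727672576904, -0.3717935085296631) dia 0.08432314544916153 [[ 0.42716367 -0.36459868  0.099     ]]
```

View pics/z1.png

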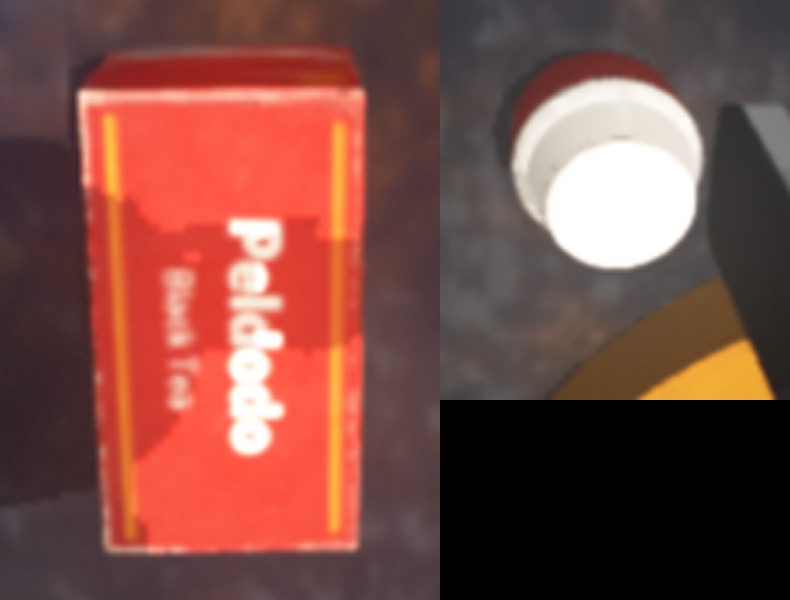

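```bash
python3 - <<'E'
import pickle
import numpy as np
from h import *
f=pickle.load(open("w1.pkl","rb"));g=pickle.load(open("w2.pkl","rb"))
c=np.array([(280.2,159.3),(350.6,159.8),(349,281.2),(286.4,281.2)])
for z in(.073,.076):
    q=plane(f,c,z);print(q.round(4),q.mean(0),[np.linalg.norm(q[i]-q[i-1]).round(4) for i in range(4)],[np.degrees(np.arctan2(*(a-b)[[0,1]])).round(1) for a,b in((q[0],q[3]),(q[1],q[2]))])
print("knob",plane(g,[(381.7,293.7),(360,293.7),(403.4,293.7)],.056))
print("flange",plane(g,[(377.9,282),(350.6,282),(405.2,282)],.028))
print("lid",plane(g,[(249.7,316.5),(221,316.5),(278,316.5)],.099))
H,S,V=cv2.split(cv2.cvtColor(g["pixels"],cv2.COLOR_RGB2HSV))
print(V[293,355:412:3],V[300,215:290:4])
t=pickle.load(open("top.pkl","rb"))
print("top timer",plane(t,[(393,211)],.04),"top lid",plane(t,[(130+  (0)+0,0)],.1)*0)
E
```

```text
[[ 0.5399  0.041   0.073 ]
 [ 0.6052  0.0403  0.073 ]
 [ 0.608  -0.0903  0.073 ]
 [ 0.5417 -0.0901  0.073 ]] [ 0.57369192 -0.02478687  0.073     ] [np.float64(0.1311), np.float64(0.0653), np.float64(0.1307), np.float64(0.0663)] [np.float64(-0.8), np.float64(-1.3)]
[[ 0.5402  0.0416  0.076 ]
 [ 0.6048  0.041   0.076 ]
 [ 0.6077 -0.0884  0.076 ]
 [ 0.542  -0.0882  0.076 ]] [ 0.57366675 -0.02348435  0.076     ] [np.float64(0.1298), np.float64(0.0646), np.float64(0.1294), np.float64(0.0657)] [np.float64(-0.8), np.float64(-1.3)]
knob [[ 0.57862277 -0.35789082  0.056     ]
 [ 0.55383129 -0.35766724  0.056     ]
 [ 0.60355639 -0.35818734  0.056     ]]
flange [[ 0.57949173 -0.36061224  0.028     ]
 [ 0.54611369 -0.36036979  0.028     ]
 [ 0.61309216 -0.36096045  0.028     ]]
lid [[ 0.43621984 -0.35491204  0.099     ]
 [ 0.40677624 -0.3552571   0.099     ]
 [ 0.46503138 -0.35471466  0.099     ]]
[219 198 253 255 255 255 255 255 255 255 255 255 255 255 255 255 143  71
  57] [ 66  66 243 231 173 198 102  93 209 239 236 219 171 151 166 194 171  96
  94]
top timer [[ 0.57694437 -0.35659819  0.04      ]] top lid [[0. 0. 0.]]
```

Measured positions:

| Item | Centre (m) | Check |
|---|---|---|
| Box | (0.5735, −0.0242), yaw ≈ +1° | length 131 mm, width 66 mm visible |
| Timer | (0.578, −0.358) | flange 66 mm, expected 65 |
| Honey lid | (0.436, −0.355) | 58 mm, expected 57 |

Next I grip the timer.

```bash

python3 -m crank '{"travel":[[2.2,-4.0,0],[4.4,-8,0],[6.3,-11.5,0],[7.7,-14,0],[7.7,-14,0]],"turn":[[0,0,0],[0,0,0],[0,0,0],[0,0,0],[0,0,0]],"gripper":[0,0,0,0,0]}'
python3 -m crank '{"travel":[[0,0,-4.5],[0,0,-9],[0,0,-13.5],[0,0,-17.5],[0,0,-20.1]],"turn":[[0,0,0],[0,0,0],[0,0,0],[0,0,0],[0,0,0]],"gripper":[0,0,0,0,0]}'
python3 -m crank '{"travel":[[0,0,0],[0,0,0],[0,0,0],[0,0,0],[0,0,0]],"turn":[[0,0,0],[0,0,0],[0,0,0],[0,0,0],[0,0,0]],"gripper":[0,1,1,1,1]}' 30
python3 -m crank '{"travel":[[0,0,0],[0,0,0],[0,0,0],[0,0,0],[0,0,0]],"turn":[[0,0,0],[0,0,0],[0,0,0],[0,0,0],[0,0,0]],"gripper":[1,1,1,1,1]}' 30
```

```text
clock: 3.9
position: [0.5784, -0.3615, 0.2062]
tool_rot: [-3.141, 0.001, 1.567]
force: [-1.0, 0.8, 0.4]
grip_width: 0.0854
finger_force: 0.0
clock: 4.4
position: [0.5771, -0.3569, 0.0031]
tool_rot: [-3.139, -0.002, 1.57]
force: [0.6, 0.2, 0.5]
grip_width: 0.0852
finger_force: 0.0
clock: 4.9
position: [0.579, -0.359, 0.0086]
tool_rot: [3.139, 0.001, 1.569]
force: [-2.7, 1.9, 9.3]
grip_width: 0.0552
finger_force: 29.6
clock: 5.4
position: [0.5789, -0.3591, 0.0086]
tool_rot: [3.139, 0.001, 1.569]
force: [-1.8, 2.8, 10.7]
grip_width: 0.0556
finger_force: 29.6
```

The opening of 55 mm means the pads sit on the dial's taper. I'll regrip about 8 mm lower.

```bash

python3 -m crank '{"travel":[[0,0,0],[0,0,0],[0,0,0],[0,0,-0.4],[0,0,-0.8]],"turn":[[0,0,0],[0,0,0],[0,0,0],[0,0,0],[0,0,0]],"gripper":[0,0,0,0,0]}' 30
python3 -m crank '{"travel":[[0,0,0],[0,0,0],[0,0,0],[0,0,0],[0,0,0]],"turn":[[0,0,0],[0,0,0],[0,0,0],[0,0,0],[0,0,0]],"gripper":[0,0.6,1,1,1]}' 30
python3 -m crank '{"travel":[[0,0,0],[0,0,0],[0,0,0],[0,0,0],[0,0,0]],"turn":[[0,0,0],[0,0,0],[0,0,0],[0,0,0],[0,0,0]],"gripper":[1,1,1,1,1]}' 30
python3 -c '
from workcell import bot;import cv2
f=bot.grab_frame("scene")["pixels"][165:285,280:460];cv2.imwrite("pics/s3.png",cv2.resize(f,(720,480))[:,:,::-1])'
```

```text
clock: 5.9
position: [0.578, -0.3586, -0.0022]
tool_rot: [3.142, 0.0, 1.569]
force: [-0.4, 0.0, -0.2]
grip_width: 0.0852
finger_force: 0.0
clock: 6.4
position: [0.578, -0.3588, -0.0013]
tool_rot: [3.141, 0.0, 1.569]
force: [-2.9, 1.1, 6.7]
grip_width: 0.0616
finger_force: 30.7
clock: 6.9
position: [0.578, -0.3587, -0.0014]
tool_rot: [3.141, 0.0, 1.569]
force: [-1.9, 2.2, 6.7]
grip_width: 0.0609
finger_force: 30.7
```

View pics/s3.png

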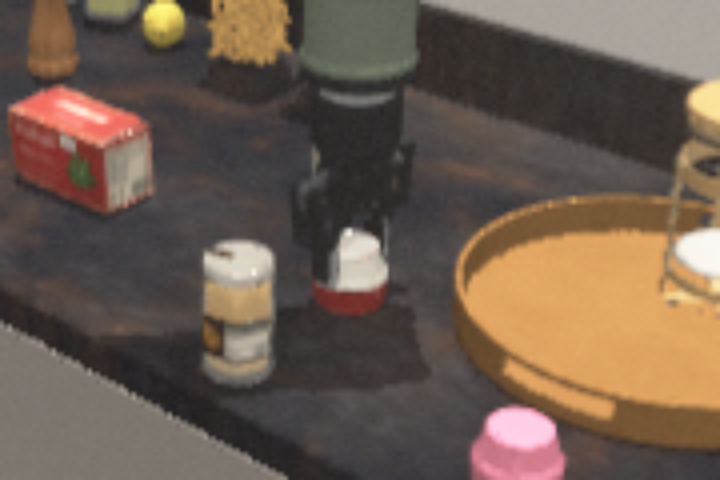

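The fingertips end near the red/white boundary (320,283 in the crop), with the foot's bottom at about 310. I'll go 9 mm lower so the pads straddle the flange.

```bash

python3 -m crank '{"travel":[[0,0,0],[0,0,0],[0,0,-0.2],[0,0,-0.5],[0,0,-0.9]],"turn":[[0,0,0],[0,0,0],[0,0,0],[0,0,0],[0,0,0]],"gripper":[0,0,0,0,0]}' 30
python3 -m crank '{"travel":[[0,0,0],[0,0,0],[0,0,0],[0,0,0],[0,0,0]],"turn":[[0,0,0],[0,0,0],[0,0,0],[0,0,0],[0,0,0]],"gripper":[0,0.6,1,1,1]}' 30
python3 -m crank '{"travel":[[0,0,0],[0,0,0],[0,0,0],[0,0,0],[0,0,0]],"turn":[[0,0,0],[0,0,0],[0,0,0],[0,0,0],[0,0,0]],"gripper":[1,1,1,1,1]}' 30
```

```text
clock: 7.45
position: [0.578, -0.3586, -0.0112]
tool_rot: [-3.142, 0.0, 1.569]
force: [-0.1, 0.4, 0.0]
grip_width: 0.0851
finger_force: 0.0
clock: 7.95
position: [0.578, -0.3587, -0.0104]
tool_rot: [3.141, -0.0, 1.569]
force: [-1.7, 1.2, 5.5]
grip_width: 0.0625
finger_force: 31.3
clock: 8.45
position: [0.578, -0.3587, -0.0104]
tool_rot: [3.141, 0.0, 1.569]
force: [-1.5, 1.3, 7.6]
grip_width: 0.0622
finger_force: 31.3
```

```bash

python3 -m crank '{"travel":[[0,0,2],[0,0,6],[0,0,10],[0,0,14],[0,0,16]],"turn":[[0,0,0],[0,0,0],[0,0,0],[0,0,0],[0,0,0]],"gripper":[1,1,1,1,1]}' 30
python3 -m crank '{"travel":[[-0.1,3,0],[-0.2,7,0],[-0.3,11,0],[-0.4,15,0],[-0.4,19,0]],"turn":[[0,0,0],[0,0,0],[0,0,0],[0,0,0],[0,0,0]],"gripper":[1,1,1,1,1]}' 30
python3 -m crank '{"travel":[[0,4,0],[0,8,0],[0,11,0],[0,13.5,0],[0,14.5,0]],"turn":[[0,0,0],[0,0,0],[0,0,0],[0,0,0],[0,0,0]],"gripper":[1,1,1,1,1]}' 30
python3 -m crank '{"travel":[[0,0,0],[0,0,0],[0,0,-2.5],[0,0,-5],[0,0,-6.5]],"turn":[[0,0,0],[0,0,0],[0,0,0],[0,0,0],[0,0,0]],"gripper":[1,1,1,1,1]}' 30
python3 -c '
from workcell import bot;import cv2
f=bot.grab_frame("scene")["pixels"][130:250,230:410];cv2.imwrite("pics/s4.png",cv2.resize(f,(720,480))[:,:,::-1])
print(bot.observe()["position"])'
```

```text
clock: 8.95
position: [0.5788, -0.3594, 0.1529]
tool_rot: [3.138, 0.002, 1.569]
force: [-0.6, -0.6, -0.8]
grip_width: 0.0619
finger_force: 33.3
clock: 9.45
position: [0.5737, -0.1671, 0.1493]
tool_rot: [3.141, -0.0, 1.569]
force: [1.5, 0.4, -1.1]
grip_width: 0.0624
finger_force: 33.3
clock: 9.95
position: [0.574, -0.0207, 0.1492]
tool_rot: [3.142, -0.001, 1.572]
force: [-0.7, 0.5, -0.9]
grip_width: 0.0619
finger_force: 33.3
clock: 10.45
position: [0.5734, -0.0252, 0.0827]
tool_rot: [-3.14, 0.001, 1.567]
force: [0.1, 0.5, -0.3]
grip_width: 0.0619
finger_force: 33.3
[ 0.57259546 -0.02500194  0.08105814]
```

View pics/s4.png

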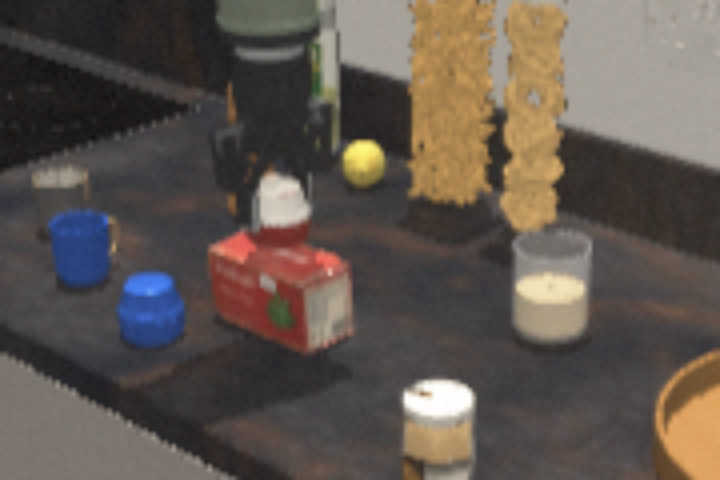

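The timer is upright in the grip above the box (285,200 in the crop). I lower it slowly to contact.

```bash

python3 -m crank '{"travel":[[0,0,-0.5],[0,0,-1],[0,0,-1.4],[0,0,-1.6],[0,0,-1.6]],"turn":[[0,0,0],[0,0,0],[0,0,0],[0,0,0],[0,0,0]],"gripper":[1,1,1,1,1]}' 30
python3 -m crank '{"travel":[[0,0,-0.1],[0,0,-0.2],[0,0,-0.2],[0,0,-0.2],[0,0,-0.2]],"turn":[[0,0,0],[0,0,0],[0,0,0],[0,0,0],[0,0,0]],"gripper":[1,1,1,1,1]}' 30
```

```text
clock: 11.0
position: [0.574, -0.0236, 0.0681]
tool_rot: [3.142, -0.0, 1.569]
force: [0.4, -0.0, -0.7]
grip_width: 0.0618
finger_force: 33.3
clock: 11.5
position: [0.574, -0.0236, 0.0662]
tool_rot: [3.142, -0.0, 1.569]
force: [1.0, -0.7, -0.7]
grip_width: 0.0617
finger_force: 33.3
```

```bash

python3 -m crank '{"travel":[[0,0,-0.1],[0,0,-0.2],[0,0,-0.2],[0,0,-0.2],[0,0,-0.2]],"turn":[[0,0,0],[0,0,0],[0,0,0],[0,0,0],[0,0,0]],"gripper":[1,1,1,1,1]}' 30
python3 -m crank '{"travel":[[0,0,-0.1],[0,0,-0.15],[0,0,-0.15],[0,0,-0.15],[0,0,-0.15]],"turn":[[0,0,0],[0,0,0],[0,0,0],[0,0,0],[0,0,0]],"gripper":[1,1,1,1,1]}' 30
```

```text
clock: 12.0
position: [0.574, -0.0236, 0.0641]
tool_rot: [-3.142, -0.0, 1.569]
force: [0.2, -0.4, -0.9]
grip_width: 0.0617
finger_force: 33.3
clock: 12.5
position: [0.5741, -0.0235, 0.0631]
tool_rot: [3.141, -0.0, 1.569]
force: [-2.7, 0.8, 11.3]
grip_width: 0.0622
finger_force: 34.3
```

Contact at the expected height. I release, rise and go to the honey jar.

```bash

python3 -m crank '{"travel":[[0,0,0],[0,0,0],[0,0,0],[0,0,0],[0,0,0]],"turn":[[0,0,0],[0,0,0],[0,0,0],[0,0,0],[0,0,0]],"gripper":[0.2,0.15,0,0,0]}' 30
python3 -m crank '{"travel":[[0,0,1],[0,0,4],[0,0,8],[0,0,12],[0,0,14]],"turn":[[0,0,0],[0,0,0],[0,0,0],[0,0,0],[0,0,0]],"gripper":[0,0,0,0,0]}' 30
python3 -m crank '{"travel":[[-0.7,-4,0],[-1.4,-8,0],[-2.1,-12,0],[-2.8,-16,0],[-3.5,-20,0]],"turn":[[0,0,0],[0,0,0],[0,0,0],[0,0,0],[0,0,0]],"gripper":[0,0,0,0,0]}' 30
python3 -m crank '{"travel":[[0,0,0],[0,0,0],[0,0,0],[0,0,0],[0,0,0]],"turn":[[0,0,0],[0,0,0],[0,0,0],[0,0,0],[0,0,0]],"gripper":[0,0,0,0,0]}' 30
python3 - <<'E'
from workcell import bot
import cv2,pickle
import numpy as np
f=bot.grab_frame("wrist");pickle.dump(f,open("w3.pkl","wb"));cv2.imwrite("pics/w3.png",f["pixels"][:,:,::-1])
print(bot.observe()["position"])
E
```

```text
clock: 13.0
position: [0.574, -0.0236, 0.0625]
tool_rot: [-3.141, 0.0, 1.569]
force: [0.2, -0.4, -0.4]
grip_width: 0.0855
finger_force: 0.0
clock: 13.5
position: [0.5749, -0.024, 0.2065]
tool_rot: [3.138, -0.0, 1.568]
force: [1.2, 0.5, -0.0]
grip_width: 0.0855
finger_force: 0.0
clock: 14.0
position: [0.5385, -0.2252, 0.2035]
tool_rot: [3.141, 0.0, 1.569]
force: [0.8, 0.6, -0.6]
grip_width: 0.0854
finger_force: 0.0
clock: 14.5
position: [0.5393, -0.2227, 0.2027]
tool_rot: [3.142, -0.0, 1.57]
force: [0.4, 0.5, -0.5]
grip_width: 0.0854
finger_force: 0.0
[ 0.53925913 -0.22288924  0.20264999]
```

View pics/w3.png

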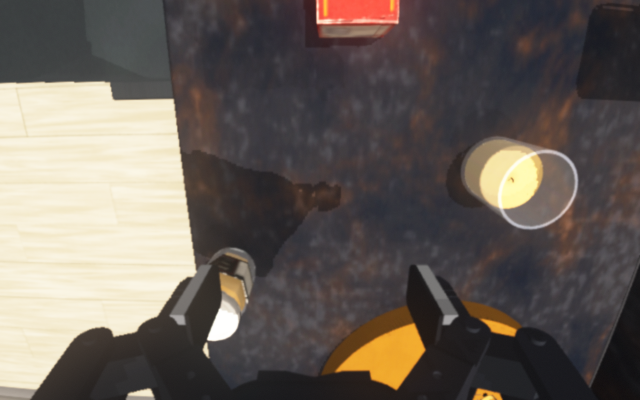

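Box's near top edge (317–399,22) is in view. The jar is partly behind a finger at (235,290), consistent with the earlier fix. I go and grip it.

```bash

python3 -m crank '{"travel":[[-3,-4,0],[-6,-8,0],[-8.7,-11.4,0],[-10.2,-13.3,0],[-10.2,-13.3,0]],"turn":[[0,0,0],[0,0,0],[0,0,0],[0,0,0],[0,0,0]],"gripper":[0,0,0,0,0]}' 40
python3 -m crank '{"travel":[[0,0,0],[0,0,-4],[0,0,-8.5],[0,0,-13],[0,0,-16.5]],"turn":[[0,0,0],[0,0,0],[0,0,0],[0,0,0],[0,0,0]],"gripper":[0,0,0,0,0]}' 40
python3 -m crank '{"travel":[[0,0,0],[0,0,0],[0,0,0],[0,0,0],[0,0,0]],"turn":[[0,0,0],[0,0,0],[0,0,0],[0,0,0],[0,0,0]],"gripper":[0,0,0.5,1,1]}' 40
python3 -m crank '{"travel":[[0,0,0],[0,0,0],[0,0,0],[0,0,0],[0,0,0]],"turn":[[0,0,0],[0,0,0],[0,0,0],[0,0,0],[0,0,0]],"gripper":[1,1,1,1,1]}' 40
```

```text
clock: 15.05
position: [0.4345, -0.3594, 0.203]
tool_rot: [-3.141, 0.001, 1.564]
force: [-0.5, -0.1, 0.1]
grip_width: 0.0853
finger_force: 0.0
clock: 15.55
position: [0.4377, -0.3546, 0.0351]
tool_rot: [-3.141, -0.001, 1.571]
force: [0.7, -0.4, 0.5]
grip_width: 0.0852
finger_force: 0.0
clock: 16.05
position: [0.4379, -0.3573, 0.0395]
tool_rot: [3.139, 0.001, 1.569]
force: [-2.6, 1.1, 12.3]
grip_width: 0.0561
finger_force: 39.5
clock: 16.55
position: [0.4379, -0.3573, 0.0395]
tool_rot: [3.139, 0.001, 1.569]
force: [-2.7, 0.4, 12.8]
grip_width: 0.0559
finger_force: 39.5
```

```bash
python3 - <<'E'
import pickle
from h import *
f=pickle.load(open("w3.pkl","rb"));p=f["pixels"]
a=cv2.resize(p[0:60,290:420],(780,360),interpolation=cv2.INTER_CUBIC)
H,S,V=cv2.split(cv2.cvtColor(p,cv2.COLOR_RGB2HSV))
for r in (5,10,15,20,21,22,23,24,25,26): print(r,[i for i in range(300,415) if S[r,i]>130 and V[r,i]>150 and (H[r,i]<12 or H[r,i]>170)][::200] , [ (k[0],k[-1]) for k in [[i for i in range(300,415) if V[r,i]>150]] if k])
# near end top edge
for c in(330,360,390): print(c,[int(v) for v in V[14:34,c]])
E
```

```text
5 [319] [(316, 399)]
10 [319] [(316, 399)]
15 [319] [(316, 398)]
20 [344] [(316, 398)]
21 [344] [(316, 398)]
22 [344] [(316, 398)]
23 [332] [(317, 397)]
24 [318] [(318, 377)]
25 [] [(374, 378)]
26 [] [(353, 387)]
330 [251, 251, 251, 251, 252, 254, 254, 249, 252, 242, 174, 138, 135, 128, 119, 115, 115, 115, 119, 127]
360 [254, 254, 254, 253, 251, 253, 254, 254, 251, 197, 143, 145, 152, 148, 144, 144, 150, 159, 163, 162]
390 [253, 252, 246, 249, 250, 249, 250, 252, 245, 194, 146, 141, 140, 136, 131, 121, 107, 97, 92, 92]
```

```bash
python3 - <<'E'
import pickle
from h import *
f=pickle.load(open("w3.pkl","rb"))
print(plane(f,[(316.2,23.7),(398.5,23.2),(316.2,5),(399.2,5)],.073).round(4))
from workcell import bot
t=bot.grab_frame("top");pickle.dump(t,open("t2.pkl","wb"))
H,S,V=cv2.split(cv2.cvtColor(t["pixels"],cv2.COLOR_RGB2HSV))
m=((((H<8)|(H>172))&(S>130)&(V>90))|((V>150)&(S<60))).astype(np.uint8)*255
c=blobs(t,m,(240,180,330,240),1)[0];q=plane(t,cv2.boxPoints(cv2.minAreaRect(c)),.073);print(q.round(3),q.mean(0))
a=t["pixels"][185:240,240:330];cv2.imwrite("pics/t2.png",cv2.resize(a,(720,440),interpolation=cv2.INTER_CUBIC)[:,:,::-1])
E
python3 -m crank '{"travel":[[0,0,2],[0,0,5],[0,0,8],[0,0,11],[0,0,12]],"turn":[[0,0,0],[0,0,0],[0,0,0],[0,0,0],[0,0,0]],"gripper":[1,1,1,1,1]}' 40
```

```text
[[ 0.5417 -0.0901  0.073 ]
 [ 0.6091 -0.0894  0.073 ]
 [ 0.5417 -0.0762  0.073 ]
 [ 0.6088 -0.0757  0.073 ]]
[[ 0.611  0.039  0.073]
 [ 0.612 -0.085  0.073]
 [ 0.537 -0.085  0.073]
 [ 0.537  0.038  0.073]] [ 0.57426497 -0.02345127  0.073     ]
clock: 17.1
position: [0.438, -0.3573, 0.161]
tool_rot: [3.138, 0.002, 1.569]
force: [-0.1, -0.3, -4.4]
grip_width: 0.0559
finger_force: 43.6
```

View pics/t2.png

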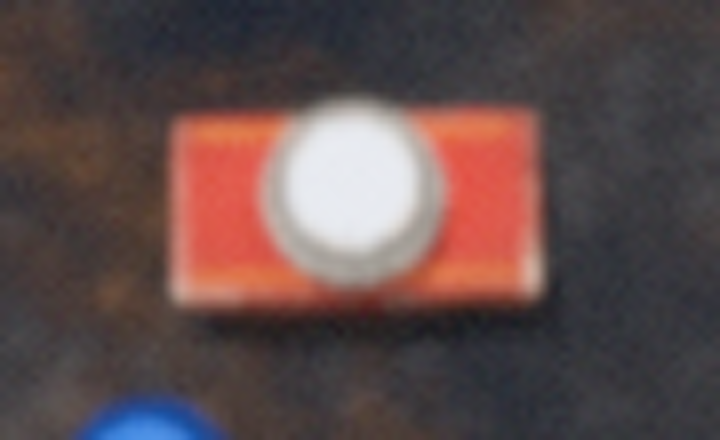

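The top view shows the timer standing in the middle of the box lid at (350,190 in the crop). The jar is held and lifted, so I carry it to (0.577, −0.163).

```bash

python3 -m crank '{"travel":[[2.8,3.9,0],[5.6,7.8,0],[8.4,11.7,0],[11.5,16,0],[13.9,19.4,0]],"turn":[[0,0,0],[0,0,0],[0,0,0],[0,0,0],[0,0,0]],"gripper":[1,1,1,1,1]}' 40
python3 -m crank '{"travel":[[0,0,0],[0,0,-2],[0,0,-5],[0,0,-8],[0,0,-10]],"turn":[[0,0,0],[0,0,0],[0,0,0],[0,0,0],[0,0,0]],"gripper":[1,1,1,1,1]}' 40
python3 -m crank '{"travel":[[0,0,-0.6],[0,0,-1.1],[0,0,-1.4],[0,0,-1.5],[0,0,-1.5]],"turn":[[0,0,0],[0,0,0],[0,0,0],[0,0,0],[0,0,0]],"gripper":[1,1,1,1,1]}' 40
python3 -m crank '{"travel":[[0,0,-0.1],[0,0,-0.2],[0,0,-0.3],[0,0,-0.3],[0,0,-0.3]],"turn":[[0,0,0],[0,0,0],[0,0,0],[0,0,0],[0,0,0]],"gripper":[1,1,1,1,1]}' 40
```

```text
clock: 17.6
position: [0.577, -0.1599, 0.1574]
tool_rot: [3.141, -0.001, 1.57]
force: [0.7, -0.6, -3.6]
grip_width: 0.0557
finger_force: 43.6
clock: 18.1
position: [0.5749, -0.1623, 0.0555]
tool_rot: [-3.14, -0.0, 1.569]
force: [0.0, 0.5, -2.6]
grip_width: 0.0559
finger_force: 43.6
clock: 18.6
position: [0.5763, -0.1627, 0.0432]
tool_rot: [3.141, 0.0, 1.569]
force: [-0.0, 0.9, -3.3]
grip_width: 0.0556
finger_force: 43.6
clock: 19.1
position: [0.5761, -0.1626, 0.0398]
tool_rot: [3.141, -0.0, 1.569]
force: [-0.9, 0.6, 2.3]
grip_width: 0.0558
finger_force: 44.0
```

```bash

python3 -m crank '{"travel":[[0,0,0],[0,0,0],[0,0,0],[0,0,0],[0,0,0]],"turn":[[0,0,0],[0,0,0],[0,0,0],[0,0,0],[0,0,0]],"gripper":[0.2,0,0,0,0]}' 30
python3 -m crank '{"travel":[[0,0,3],[0,0,7],[0,0,11],[0,0,15],[0,0,17]],"turn":[[0,0,0],[0,0,0],[0,0,0],[0,0,0],[0,0,0]],"gripper":[0,0,0,0,0]}' 30
python3 -m crank '{"travel":[[0,2,0],[0,5,0],[0,8,0],[0,8,0],[0,8,0]],"turn":[[0,0,0],[0,0,0],[0,0,0],[0,0,0],[0,0,0]],"gripper":[0,0,0,0,0]}' 30
python3 -m crank '{"travel":[[0,0,0],[0,0,0],[0,0,0],[0,0,0],[0,0,0]],"turn":[[0,0,0],[0,0,0],[0,0,0],[0,0,0],[0,0,0]],"gripper":[0,0,0,0,0]}' 30
python3 - <<'E'
from workcell import bot
import cv2,pickle
f=bot.grab_frame("wrist");pickle.dump(f,open("w4.pkl","wb"));cv2.imwrite("pics/w4.png",f["pixels"][:,:,::-1])
E
```

```text
clock: 19.6
position: [0.576, -0.1626, 0.0396]
tool_rot: [-3.142, 0.0, 1.569]
force: [-0.2, -0.3, 0.6]
grip_width: 0.0854
finger_force: 0.0
clock: 20.1
position: [0.5768, -0.1631, 0.213]
tool_rot: [3.138, 0.001, 1.568]
force: [-0.0, 0.1, -0.6]
grip_width: 0.0852
finger_force: 0.0
clock: 20.6
position: [0.576, -0.0822, 0.2097]
tool_rot: [3.142, 0.0, 1.57]
force: [-0.2, 0.3, -0.1]
grip_width: 0.0857
finger_force: 0.0
clock: 21.1
position: [0.576, -0.0829, 0.2096]
tool_rot: [-3.142, 0.0, 1.568]
force: [-0.2, -0.0, -0.3]
grip_width: 0.0856
finger_force: 0.0
```

View pics/w4.png

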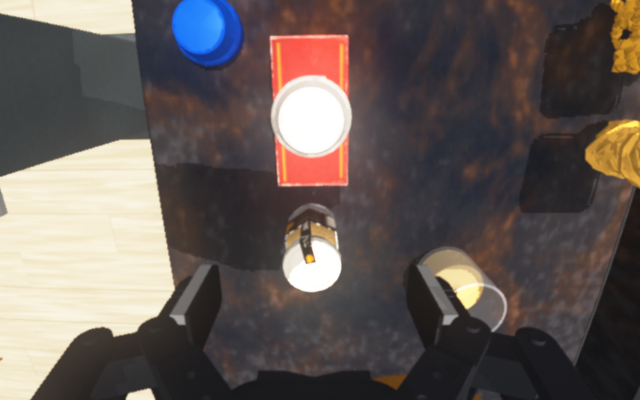

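In w4 the timer is centred on the lid (310,117) and the honey jar stands beside the box, its lid at (312,263).

```bash
python3 - <<'E'
import pickle
from h import *
f=pickle.load(open("w4.pkl","rb"));V=cv2.cvtColor(f["pixels"],cv2.COLOR_RGB2HSV)[:,:,2]
S=cv2.cvtColor(f["pixels"],cv2.COLOR_RGB2HSV)[:,:,1]
q=plane(f,[(270.5,35.5),(349,35.5),(348,186),(278,186)],.073);print(q.round(4),q.mean(0).round(4))
print("lid",plane(f,[(312,263),(283.5,263),(341,263)],.099).round(4))
for roi,z in(((260,60,365,170),.04),((260,60,365,170),.056)):
    c=blobs(f,((V>(150 if z<.05 else 250))&(S<50)).astype(np.uint8)*255,roi,1)[0];p=plane(f,c.reshape(-1,2),z);print(cv2.minEnclosingCircle(p[:,:2].astype(np.float32)),cv2.minEnclosingCircle(plane(f,c.reshape(-1,2),z+.073)[:,:2].astype(np.float32)))
E
```

```text
[[ 0.5402  0.0419  0.073 ]
 [ 0.6063  0.0415  0.073 ]
 [ 0.6089 -0.0909  0.073 ]
 [ 0.5417 -0.0906  0.073 ]] [ 0.5743 -0.0245  0.073 ]
lid [[ 0.5741 -0.1596  0.099 ]
 [ 0.5469 -0.1595  0.099 ]
 [ 0.6018 -0.1597  0.099 ]]
((0.5735705494880676, -0.02934972755610943), 0.040659625083208084) ((0.5742015242576599, -0.02266944758594036), 0.031893882900476456)
((0.5733246803283691, -0.030685780569911003), 0.030933896079659462) ((0.574042797088623, -0.023370197042822838), 0.02393876016139984)
```

Placement holds: the timer is within 1 mm of the box centre and the honey jar's gap is about 37–40 mm. Now I go over the cup and spoon, turning the tool by 90°.

```bash

python3 -m crank '{"travel":[[-0.3,2.9,0],[-0.6,5.8,0],[-0.9,8.6,0],[-1.2,11.5,0],[-1.6,14.4,0]],"turn":[[0,0,6],[0,0,12],[0,0,18],[0,0,24],[0,0,30]],"gripper":[0,0,0,0,0]}' 30
python3 -m crank '{"travel":[[-0.3,2.9,0],[-0.6,5.8,0],[-0.9,8.6,0],[-1.2,11.5,0],[-1.5,14.2,0]],"turn":[[0,0,6],[0,0,12],[0,0,18],[0,0,24],[0,0,30]],"gripper":[0,0,0,0,0]}' 30
python3 -m crank '{"travel":[[-0.3,2.9,0],[-0.6,5.8,0],[-0.9,8.6,0],[-1.2,11.5,0],[-1.5,14.2,0]],"turn":[[0,0,6],[0,0,12],[0,0,18],[0,0,24],[0,0,30]],"gripper":[0,0,0,0,0]}' 30
python3 -m crank '{"travel":[[0,0,0],[0,0,0],[0,0,0],[0,0,0],[0,0,0]],"turn":[[0,0,0],[0,0,0],[0,0,0],[0,0,0],[0,0,0]],"gripper":[0,0,0,0,0]}' 30
python3 - <<'E'
from workcell import bot
import cv2,pickle
f=bot.grab_frame("wrist");pickle.dump(f,open("w5.pkl","wb"));cv2.imwrite("pics/w5.png",f["pixels"][:,:,::-1])
print(bot.observe()["qpos"])
E
```

```text
clock: 21.65
position: [0.5599, 0.0625, 0.2097]
tool_rot: [3.141, 0.0, 2.097]
force: [0.2, -0.1, -0.2]
grip_width: 0.0855
finger_force: 0.0
clock: 22.15
position: [0.5447, 0.2047, 0.2096]
tool_rot: [3.141, 0.0, 2.62]
force: [0.8, 0.0, -0.4]
grip_width: 0.0853
finger_force: 0.0
clock: 22.65
position: [0.5297, 0.3467, 0.2096]
tool_rot: [3.142, 0.0, -3.139]
force: [0.1, 0.0, 1.2]
grip_width: 0.0852
finger_force: 0.0
clock: 23.15
position: [0.5303, 0.3447, 0.2098]
tool_rot: [-3.142, 0.0, 3.138]
force: [0.1, -0.6, 0.2]
grip_width: 0.0851
finger_force: 0.0
[-0.72524434  0.53270538  0.08215471  1.58031184 -0.04846533  1.03047111
  0.93827039]
```

View pics/w5.png

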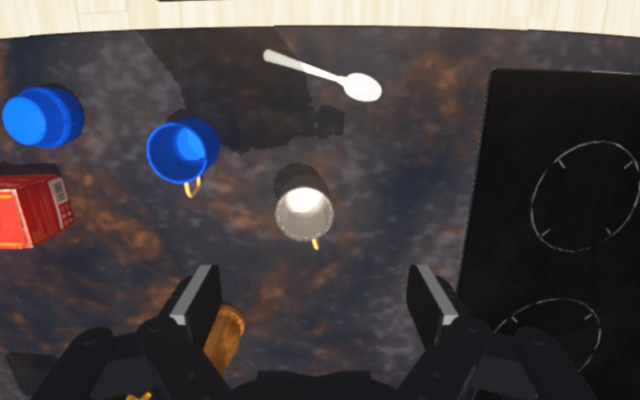

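In w5 the grey cup's rim is at (304,214) with its handle tip at (317,246). The spoon runs from (265,52) to (381,93). The blue cup at (183,152) and the mill at (225,335) are to be left alone.

```bash
python3 - <<'E'
import pickle
from h import *
f=pickle.load(open("w5.pkl","rb"))
H,S,V=cv2.split(cv2.cvtColor(f["pixels"],cv2.COLOR_RGB2HSV))
c=max(blobs(f,((V>105)&(S<70)).astype(np.uint8)*255,(265,180,345,245),3),key=cv2.contourArea)
hull=cv2.convexHull(c);e=cv2.fitEllipse(hull);print(e,cv2.boundingRect(c))
p=plane(f,hull.reshape(-1,2),.063);print("rim",cv2.minEnclosingCircle(p[:,:2].astype(np.float32)),plane(f,[e[0],(304,214)],.063))
hd=blobs(f,((H>10)&(H<32)&(S>120)&(V>130)).astype(np.uint8)*255,(300,225,335,260),1)[0].reshape(-1,2)
print("handle",hd.mean(0),cv2.boundingRect(hd),plane(f,[hd.mean(0)],.04))
c=blobs(f,((V>150)&(S<60)).astype(np.uint8)*255,(250,35,400,115),1)[0]
r=cv2.minAreaRect(c);b=plane(f,cv2.boxPoints(r),.005);print("spoon",r,b.round(4),b.mean(0),[np.linalg.norm(b[i]-b[i-1]).round(4) for i in range(4)])
q=plane(f,c.reshape(-1,2),.005);u,s,vt=np.linalg.svd(q[:,:2]-q[:,:2].mean(0));print(vt[0],np.degrees(np.arctan2(vt[0][0],vt[0][1])), "yaw of long edge",[np.degrees(np.arctan2(*(b[i]-b[i-1])[[0,1]])).round(1) for i in range(4)])
E
```

```text
((303.88568115234375, 213.35165405273438), (54.72296905517578, 58.97748565673828), 91.925048828125) (274, 186, 60, 55)
rim ((0.5715854167938232, 0.33435723185539246), 0.03055574558675289) [[0.57043904 0.33448068 0.063     ]
 [0.57115031 0.3345867  0.063     ]]
handle [315.02564103 243.8974359 ] (312, 239, 7, 11) [[0.61675378 0.34577259 0.04      ]]
spoon ((322.8103332519531, 71.72413635253906), (123.85879516601562, 26.740127563476562), 21.801406860351562) [[0.4215 0.2892 0.005 ]
 [0.3974 0.3007 0.005 ]
 [0.4434 0.4218 0.005 ]
 [0.4693 0.4124 0.005 ]] [0.43289303 0.35601609 0.005     ] [np.float64(0.1321), np.float64(0.0267), np.float64(0.1296), np.float64(0.0276)]
[0.31795307 0.94810645] 18.539180130499975 yaw of long edge [np.float64(-158.8), np.float64(-64.6), np.float64(20.8), np.float64(110.0)]
```

```bash

python3 -m crank '{"travel":[[2,-0.5,0],[4.1,-1,0],[4.1,-1,-3],[4.1,-1,-7],[4.1,-1,-11]],"turn":[[0,0,7],[0,0,14],[0,0,14],[0,0,14],[0,0,14]],"gripper":[0,0,0,0,0]}' 25
python3 -m crank '{"travel":[[0,0,-2],[0,0,-5],[0,0,-8],[0,0,-9.5],[0,0,-9.5]],"turn":[[0,0,0],[0,0,0],[0,0,0],[0,0,0],[0,0,0]],"gripper":[0,0,0,0,0]}' 25
python3 -m crank '{"travel":[[0,0,0],[0,0,0],[0,0,0],[0,0,0],[0,0,0]],"turn":[[0,0,0],[0,0,0],[0,0,0],[0,0,0],[0,0,0]],"gripper":[0,0.3,0.6,1,1]}' 25
python3 -m crank '{"travel":[[0,0,0],[0,0,0],[0,0,0],[0,0,0],[0,0,0]],"turn":[[0,0,0],[0,0,0],[0,0,0],[0,0,0],[0,0,0]],"gripper":[1,1,1,1,1]}' 25
python3 -m crank '{"travel":[[0,0,2],[0,0,5],[0,0,9],[0,0,13],[0,0,15]],"turn":[[0,0,0],[0,0,0],[0,0,0],[0,0,0],[0,0,0]],"gripper":[1,1,1,1,1]}' 25
```

```text
clock: 23.7
position: [0.5714, 0.3351, 0.0987]
tool_rot: [3.141, 0.001, -2.9]
force: [1.0, -0.2, -0.2]
grip_width: 0.0855
finger_force: 0.0
clock: 24.2
position: [0.5701, 0.3347, 0.0029]
tool_rot: [-3.141, -0.003, -2.899]
force: [-0.6, -0.8, 0.4]
grip_width: 0.0854
finger_force: 0.0
clock: 24.7
position: [0.5717, 0.3357, 0.0061]
tool_rot: [3.141, 0.002, -2.899]
force: [-1.2, -1.0, 7.6]
grip_width: 0.0591
finger_force: 25.3
clock: 25.2
position: [0.5716, 0.3358, 0.0061]
tool_rot: [3.141, 0.002, -2.899]
force: [-0.6, -1.8, 8.3]
grip_width: 0.0592
finger_force: 25.3
clock: 25.7
position: [0.5721, 0.336, 0.159]
tool_rot: [3.14, 0.004, -2.9]
force: [0.5, 0.3, -1.7]
grip_width: 0.059
finger_force: 28.4
```

The cup is held at 59 mm. Carrying it to (0.5715, 0.113), turning back by 13°.

```bash

python3 -m crank '{"travel":[[0,-4,0],[0,-8.5,0],[0,-13,0],[0,-17.5,0],[0,-22.3,0]],"turn":[[0,0,-3],[0,0,-6],[0,0,-9],[0,0,-12],[0,0,-13]],"gripper":[1,1,1,1,1]}' 25
python3 -m crank '{"travel":[[0,0,0],[0,0,0],[0,0,-4],[0,0,-8],[0,0,-11]],"turn":[[0,0,0],[0,0,0],[0,0,0],[0,0,0],[0,0,0]],"gripper":[1,1,1,1,1]}' 25
python3 -m crank '{"travel":[[0,0,-1.5],[0,0,-2.8],[0,0,-3.4],[0,0,-3.6],[0,0,-3.6]],"turn":[[0,0,0],[0,0,0],[0,0,0],[0,0,0],[0,0,0]],"gripper":[1,1,1,1,1]}' 25
python3 -m crank '{"travel":[[0,0,-0.1],[0,0,-0.2],[0,0,-0.3],[0,0,-0.3],[0,0,-0.3]],"turn":[[0,0,0],[0,0,0],[0,0,0],[0,0,0],[0,0,0]],"gripper":[1,1,1,1,1]}' 25
```

```text
clock: 26.2
position: [0.5709, 0.1111, 0.1554]
tool_rot: [3.141, 0.001, -3.128]
force: [0.8, -1.0, -1.1]
grip_width: 0.0592
finger_force: 28.4
clock: 26.7
position: [0.5704, 0.1142, 0.0429]
tool_rot: [3.141, -0.0, -3.124]
force: [-0.4, 0.1, -1.5]
grip_width: 0.059
finger_force: 28.3
clock: 27.2
position: [0.5715, 0.1126, 0.0093]
tool_rot: [3.141, 0.001, -3.126]
force: [0.9, -0.0, -1.1]
grip_width: 0.0591
finger_force: 28.2
clock: 27.7
position: [0.5713, 0.1124, 0.0061]
tool_rot: [3.141, 0.001, -3.126]
force: [-1.5, -1.1, 5.8]
grip_width: 0.0592
finger_force: 29.0
```

```bash

python3 -m crank '{"travel":[[0,0,0],[0,0,0],[0,0,0],[0,0,0],[0,0,0]],"turn":[[0,0,0],[0,0,0],[0,0,0],[0,0,0],[0,0,0]],"gripper":[0.2,0.1,0.1,0.1,0.1]}' 25
python3 -m crank '{"travel":[[0,0,2],[0,0,6],[0,0,11],[0,0,16],[0,0,20]],"turn":[[0,0,0],[0,0,0],[0,0,0],[0,0,0],[0,0,0]],"gripper":[0.1,0.1,0.1,0.1,0.1]}' 25
python3 -m crank '{"travel":[[-0.9,1.6,0],[-1.8,3.2,0],[-2.7,4.8,0],[-3.6,6.4,0],[-4.6,8.1,0]],"turn":[[0,0,-7],[0,0,-14],[0,0,-22],[0,0,-30],[0,0,-37]],"gripper":[0.1,0.1,0.1,0.1,0.1]}' 25
python3 -m crank '{"travel":[[-0.9,1.6,0],[-1.8,3.2,0],[-2.7,4.8,0],[-3.6,6.4,0],[-4.6,8.1,0]],"turn":[[0,0,-7],[0,0,-14],[0,0,-22],[0,0,-30],[0,0,-37]],"gripper":[0.2,0.2,0.3,0.3,0.3]}' 25
python3 -m crank '{"travel":[[-0.9,1.6,0],[-1.8,3.2,0],[-2.7,4.8,0],[-3.6,6.6,0],[-4.6,8.2,0]],"turn":[[0,0,-7],[0,0,-14],[0,0,-22],[0,0,-30],[0,0,-36]],"gripper":[0.4,0.5,0.5,0.5,0.5]}' 25
python3 -m crank '{"travel":[[0,0,0],[0,0,-5],[0,0,-9],[0,0,-12],[0,0,-14]],"turn":[[0,0,0],[0,0,0],[0,0,0],[0,0,0],[0,0,0]],"gripper":[0.5,0.5,0.5,0.5,0.5]}' 25
python3 - <<'E'
from workcell import bot
import cv2,pickle
f=bot.grab_frame("wrist");pickle.dump(f,open("w6.pkl","wb"));cv2.imwrite("pics/w6.png",f["pixels"][:,:,::-1])
E
```

```text
clock: 28.2
position: [0.571, 0.1124, 0.0056]
tool_rot: [-3.142, 0.0, -3.126]
force: [0.2, 0.3, -0.2]
grip_width: 0.0768
finger_force: 0.0
clock: 28.7
position: [0.5712, 0.1123, 0.2086]
tool_rot: [3.141, 0.002, -3.126]
force: [1.0, 0.4, -0.1]
grip_width: 0.0764
finger_force: 0.0
clock: 29.2
position: [0.5246, 0.1939, 0.2056]
tool_rot: [3.142, 0.0, 2.505]
force: [0.0, -0.0, 0.2]
grip_width: 0.0772
finger_force: 0.0
clock: 29.7
position: [0.4786, 0.2749, 0.2056]
tool_rot: [3.142, -0.0, 1.86]
force: [0.5, 0.5, 0.8]
grip_width: 0.0598
finger_force: 0.0
clock: 30.2
position: [0.4325, 0.3572, 0.2056]
tool_rot: [-3.142, -0.0, 1.232]
force: [1.1, -0.4, 0.4]
grip_width: 0.0429
finger_force: 0.0
clock: 30.7
position: [0.4326, 0.3552, 0.0635]
tool_rot: [-3.141, 0.002, 1.238]
force: [0.3, 0.9, 0.9]
grip_width: 0.0424
finger_force: 0.0
```

View pics/w6.png

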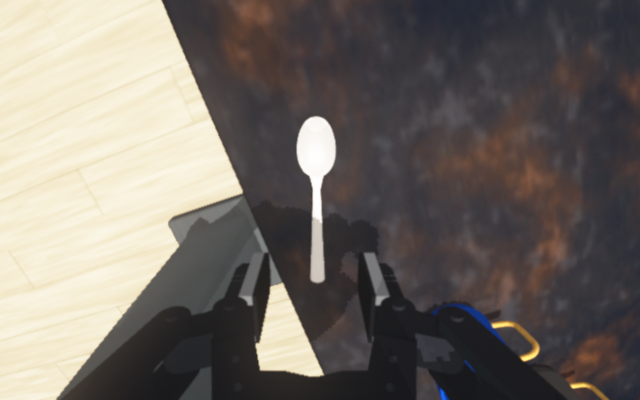

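The spoon lies centred between the fingers and along the tool, from (316,117) to (317,282). I go down and close.

```bash

python3 -m crank '{"travel":[[0,0,-2.5],[0,0,-4.2],[0,0,-5.5],[0,0,-6.1],[0,0,-6.1]],"turn":[[0,0,0],[0,0,0],[0,0,0],[0,0,0],[0,0,0]],"gripper":[0.5,0.5,0.5,0.5,0.5]}' 25
python3 -m crank '{"travel":[[0,0,0],[0,0,0],[0,0,0],[0,0,0],[0,0,0]],"turn":[[0,0,0],[0,0,0],[0,0,0],[0,0,0],[0,0,0]],"gripper":[0.6,0.8,1,1,1]}' 25
python3 -m crank '{"travel":[[0,0,0],[0,0,0],[0,0,0],[0,0,0],[0,0,0]],"turn":[[0,0,0],[0,0,0],[0,0,0],[0,0,0],[0,0,0]],"gripper":[1,1,1,1,1]}' 25
```

```text
clock: 31.25
position: [0.4331, 0.3561, 0.0045]
tool_rot: [-3.141, 0.0, 1.237]
force: [-0.5, 0.7, -0.3]
grip_width: 0.0435
finger_force: 0.0
clock: 31.75
position: [0.433, 0.3565, 0.0048]
tool_rot: [3.142, -0.0, 1.237]
force: [-0.4, -0.4, 0.6]
grip_width: -0.0004
finger_force: 0.0
clock: 32.25
position: [0.433, 0.3564, 0.0046]
tool_rot: [-3.142, 0.0, 1.237]
force: [0.0, -0.1, -0.9]
grip_width: -0.0002
finger_force: 0.0
```

The fingers shut above the thin handle. I open and retry about 4 mm lower.

```bash

python3 -m crank '{"travel":[[0,0,0.3],[0,0,0.3],[0,0,0.3],[0,0,0],[0,0,-0.2]],"turn":[[0,0,0],[0,0,0],[0,0,0],[0,0,0],[0,0,0]],"gripper":[0.6,0.6,0.6,0.6,0.6]}' 25
python3 -m crank '{"travel":[[0,0,-0.1],[0,0,-0.2],[0,0,-0.2],[0,0,-0.2],[0,0,-0.2]],"turn":[[0,0,0],[0,0,0],[0,0,0],[0,0,0],[0,0,0]],"gripper":[0.6,0.6,0.7,0.8,0.85]}' 25
python3 -m crank '{"travel":[[0,0,0],[0,0,0],[0,0,0],[0,0,0],[0,0,0]],"turn":[[0,0,0],[0,0,0],[0,0,0],[0,0,0],[0,0,0]],"gripper":[0.9,1,1,1,1]}' 25
```

```text
clock: 32.75
position: [0.4329, 0.3564, 0.0023]
tool_rot: [-3.141, 0.0, 1.237]
force: [-0.4, -0.4, 0.2]
grip_width: 0.0341
finger_force: 0.0
clock: 33.25
position: [0.433, 0.3564, 0.0007]
tool_rot: [3.142, -0.0, 1.237]
force: [-0.6, 0.3, -0.3]
grip_width: 0.013
finger_force: 0.0
clock: 33.75
position: [0.433, 0.3564, 0.0006]
tool_rot: [-3.142, 0.0, 1.237]
force: [1.1, -0.6, 0.3]
grip_width: 0.0002
finger_force: 0.0
```

```bash
python3 - <<'E'
from workcell import bot
import cv2,pickle
from h import *
f=bot.grab_frame("wrist");pickle.dump(f,open("w7.pkl","wb"));p=f["pixels"]
s=bot.grab_frame("scene")["pixels"]
t=np.hstack([cv2.resize(p[100:400,200:440],(400,500)),cv2.resize(s[165:225,190:238],(400,500))])
cv2.imwrite("pics/w7.png",t[:,:,::-1])
o=bot.observe();E=np.array(f["extrinsics"]);K=np.array([[f["fx"],0,f["cx"]],[0,f["fy"],f["cy"]],[0,0,1]])
x=E[:3,:3]@o["position"]+E[:3,3];print((K@x)[:2]/x[2])
E
```

```text
[313.43330559 243.11136286]
```

View pics/w7.png

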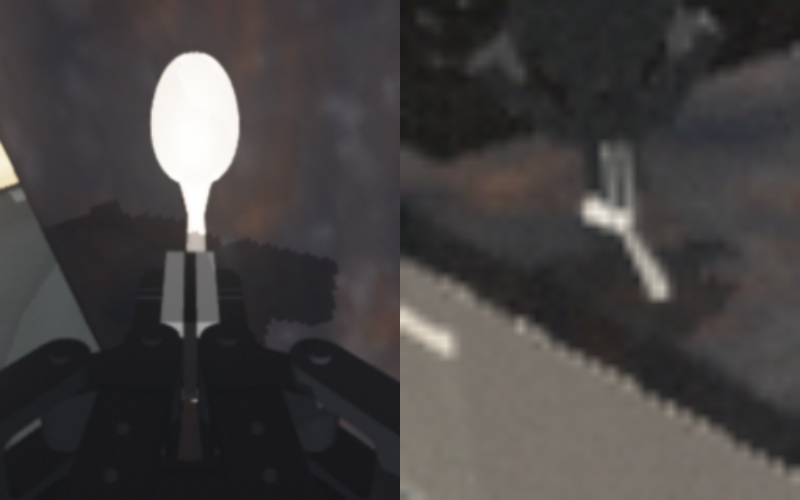

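The fingers are shut just above the handle at (190,250), with the spoon undisturbed. The real tips sit a little higher than the nominal TCP, so I go lower with force checks.

```bash

python3 -m crank '{"travel":[[0,0,0.2],[0,0,0.2],[0,0,0],[0,0,-0.2],[0,0,-0.4]],"turn":[[0,0,0],[0,0,0],[0,0,0],[0,0,0],[0,0,0]],"gripper":[0.7,0.7,0.7,0.7,0.7]}' 25
python3 -m crank '{"travel":[[0,0,0],[0,0,0],[0,0,0],[0,0,0],[0,0,0]],"turn":[[0,0,0],[0,0,0],[0,0,0],[0,0,0],[0,0,0]],"gripper":[0.7,0.8,0.9,1,1]}' 25
python3 -m crank '{"travel":[[0,0,0],[0,0,0],[0,0,0],[0,0,0],[0,0,0]],"turn":[[0,0,0],[0,0,0],[0,0,0],[0,0,0],[0,0,0]],"gripper":[1,1,1,1,1]}' 25
```

```text
clock: 34.35
position: [0.4329, 0.3563, -0.0037]
tool_rot: [-3.142, 0.0, 1.237]
force: [0.4, -0.9, -0.5]
grip_width: 0.0259
finger_force: 0.0
clock: 34.85
position: [0.433, 0.3564, -0.0034]
tool_rot: [3.142, -0.0, 1.237]
force: [0.6, 0.5, -0.1]
grip_width: -0.0002
finger_force: 0.0
clock: 35.35
position: [0.433, 0.3564, -0.0034]
tool_rot: [-3.142, 0.0, 1.237]
force: [1.1, 0.1, 0.3]
grip_width: 0.0003
finger_force: 0.0
```

Still no contact at −3.4 mm, so the tips really are higher. I go 3 mm deeper, open, and watch the force.

```bash

python3 -m crank '{"travel":[[0,0,0.2],[0,0,0.2],[0,0,0],[0,0,-0.2],[0,0,-0.3]],"turn":[[0,0,0],[0,0,0],[0,0,0],[0,0,0],[0,0,0]],"gripper":[0.7,0.7,0.7,0.7,0.7]}' 25
python3 -m crank '{"travel":[[0,0,0],[0,0,0],[0,0,0],[0,0,0],[0,0,0]],"turn":[[0,0,0],[0,0,0],[0,0,0],[0,0,0],[0,0,0]],"gripper":[0.7,0.8,0.9,1,1]}' 25
python3 -m crank '{"travel":[[0,0,0],[0,0,0],[0,0,0],[0,0,0],[0,0,0]],"turn":[[0,0,0],[0,0,0],[0,0,0],[0,0,0],[0,0,0]],"gripper":[1,1,1,1,1]}' 25
```

```text
clock: 35.85
position: [0.4329, 0.3563, -0.0067]
tool_rot: [-3.141, 0.0, 1.237]
force: [0.1, 0.9, -0.1]
grip_width: 0.0254
finger_force: 0.0
clock: 36.35
position: [0.433, 0.3564, -0.0064]
tool_rot: [3.142, -0.0, 1.237]
force: [0.2, 0.5, -0.8]
grip_width: 0.0002
finger_force: 0.0
clock: 36.85
position: [0.433, 0.3564, -0.0064]
tool_rot: [-3.142, 0.0, 1.237]
force: [-0.2, 0.6, -0.0]
grip_width: 0.0002
finger_force: 0.0
```

```bash

python3 -m crank '{"travel":[[0,0,0.2],[0,0,0.2],[0,0,0],[0,0,-0.2],[0,0,-0.3]],"turn":[[0,0,0],[0,0,0],[0,0,0],[0,0,0],[0,0,0]],"gripper":[0.7,0.7,0.7,0.7,0.7]}' 25
python3 -m crank '{"travel":[[0,0,0],[0,0,0],[0,0,0],[0,0,0],[0,0,0]],"turn":[[0,0,0],[0,0,0],[0,0,0],[0,0,0],[0,0,0]],"gripper":[0.7,0.8,0.9,1,1]}' 25
python3 -c '
from workcell import bot;import cv2,numpy as np
p=bot.grab_frame("wrist")["pixels"];s=bot.grab_frame("scene")["pixels"]
cv2.imwrite("pics/w8.png",np.hstack([cv2.resize(p[100:400,200:440],(400,500)),cv2.resize(s[165:225,190:238],(400,500))])[:,:,::-1])'
```

```text
clock: 37.35
position: [0.4329, 0.3563, -0.0097]
tool_rot: [-3.141, 0.0, 1.237]
force: [0.6, -0.8, -0.8]
grip_width: 0.0258
finger_force: 0.0
clock: 37.85
position: [0.433, 0.3564, -0.0094]
tool_rot: [-3.142, -0.0, 1.237]
force: [-0.0, -0.5, 0.0]
grip_width: 0.0002
finger_force: 0.0
```

My picture budget is spent, so I work by numbers from here. I find the worktop by gentle touch with the fingers partly open, straddling the handle.

```bash

python3 -m crank '{"travel":[[0,0,0.2],[0,0,0.2],[0,0,0],[0,0,-0.1],[0,0,-0.2]],"turn":[[0,0,0],[0,0,0],[0,0,0],[0,0,0],[0,0,0]],"gripper":[0.7,0.7,0.7,0.7,0.7]}' 25
python3 - <<'E'
from workcell import bot
from h import *
f=bot.grab_frame("wrist");p=f["pixels"];o=bot.observe()
from scipy.spatial.transform import Rotation as Ro
R=Ro.from_euler("xyz",o["tool_rot"]).as_matrix();E=np.array(f["extrinsics"])
K=np.array([[f["fx"],0,f["cx"]],[0,f["fy"],f["cy"]],[0,0,1]])
for d in(0,.005,.01,.015,.02):
    r=[]
    for tx in(.011,-.011):
        x=E[:3,:3]@(o["position"]+R@[tx,0.013,-d])+E[:3,3];r.append(((K@x)[:2]/x[2]).round(0))
    print(d,r)
g=cv2.cvtColor(p,cv2.COLOR_RGB2GRAY)
for c in (285,290,295,300,305,310,315,320,325,330,335,340,345): print(c,g[200:300:4,c].tolist())
E
```

```text
clock: 38.45
position: [0.4329, 0.3563, -0.0116]
tool_rot: [-3.142, 0.0, 1.237]
force: [0.0, 0.2, -0.0]
grip_width: 0.0259
finger_force: 0.0
0 [array([337., 225.]), array([336., 260.])]
0.005 [array([338., 229.]), array([337., 265.])]
0.01 [array([338., 233.]), array([337., 270.])]
0.015 [array([339., 237.]), array([338., 275.])]
0.02 [array([340., 241.]), array([339., 280.])]
285 [70, 70, 70, 68, 66, 66, 65, 63, 61, 50, 49, 49, 49, 41, 38, 36, 36, 33, 34, 32, 32, 31, 30, 30, 28]
290 [80, 73, 73, 71, 69, 69, 67, 66, 65, 56, 52, 51, 50, 51, 51, 48, 46, 45, 42, 41, 39, 38, 38, 38, 36]
295 [249, 249, 141, 75, 73, 71, 71, 68, 67, 54, 53, 53, 53, 51, 50, 48, 48, 46, 44, 41, 41, 41, 41, 39, 37]
300 [250, 250, 251, 252, 77, 73, 70, 70, 68, 60, 54, 53, 52, 53, 51, 49, 48, 46, 45, 43, 41, 41, 41, 42, 41]
305 [251, 251, 251, 252, 249, 76, 74, 73, 70, 58, 56, 55, 55, 55, 52, 50, 48, 45, 45, 43, 42, 41, 41, 43, 42]
310 [254, 253, 252, 251, 252, 253, 247, 211, 119, 71, 58, 58, 56, 54, 53, 52, 50, 51, 49, 54, 55, 63, 67, 88, 85]
315 [254, 254, 252, 251, 250, 253, 255, 255, 255, 254, 253, 250, 191, 187, 185, 183, 193, 202, 202, 202, 202, 202, 201, 200, 199]
320 [254, 253, 252, 251, 250, 254, 254, 255, 255, 254, 253, 253, 235, 186, 186, 184, 184, 200, 204, 204, 203, 202, 201, 200, 199]
325 [253, 252, 251, 250, 252, 250, 241, 172, 95, 77, 74, 64, 58, 59, 57, 59, 60, 66, 80, 97, 103, 108, 119, 134, 170]
330 [250, 249, 250, 253, 213, 80, 81, 79, 78, 76, 75, 73, 59, 56, 57, 54, 52, 53, 51, 50, 49, 48, 47, 47, 46]
335 [249, 249, 250, 202, 81, 81, 82, 81, 80, 78, 75, 61, 56, 54, 55, 57, 55, 54, 52, 48, 47, 47, 47, 46, 47]
340 [247, 215, 87, 79, 79, 79, 78, 78, 77, 75, 75, 56, 55, 52, 49, 49, 45, 45, 41, 40, 37, 37, 35, 38, 40]
345 [89, 87, 86, 82, 78, 76, 76, 77, 75, 75, 68, 57, 56, 99, 75, 54, 43, 40, 39, 36, 34, 33, 32, 31, 30]
```

```bash

python3 -m crank '{"travel":[[0,0,-0.1],[0,0,-0.2],[0,0,-0.3],[0,0,-0.3],[0,0,-0.3]],"turn":[[0,0,0],[0,0,0],[0,0,0],[0,0,0],[0,0,0]],"gripper":[0.75,0.8,0.8,0.8,0.8]}' 25
python3 -m crank '{"travel":[[0,0,0],[0,0,0],[0,0,0],[0,0,0],[0,0,0]],"turn":[[0,0,0],[0,0,0],[0,0,0],[0,0,0],[0,0,0]],"gripper":[0.85,0.9,1,1,1]}' 25
```

```text
clock: 39.0
position: [0.433, 0.3564, -0.0144]
tool_rot: [-3.142, -0.0, 1.237]
force: [1.0, 0.2, -1.0]
grip_width: 0.017
finger_force: 0.0
clock: 39.5
position: [0.4333, 0.3566, -0.0137]
tool_rot: [3.141, -0.001, 1.237]
force: [-2.5, -1.9, 13.7]
grip_width: -0.0001
finger_force: 7.1
```

Now the shut tips press on the handle's top (14 N). I open, lower 3 mm more and close.

```bash

python3 -m crank '{"travel":[[0,0,0.2],[0,0,0.2],[0,0,0.1],[0,0,0],[0,0,-0.1]],"turn":[[0,0,0],[0,0,0],[0,0,0],[0,0,0],[0,0,0]],"gripper":[0.75,0.75,0.75,0.75,0.75]}' 25
python3 -m crank '{"travel":[[0,0,-0.1],[0,0,-0.2],[0,0,-0.2],[0,0,-0.2],[0,0,-0.2]],"turn":[[0,0,0],[0,0,0],[0,0,0],[0,0,0],[0,0,0]],"gripper":[0.75,0.75,0.75,0.75,0.75]}' 25
```

```text
clock: 40.0
position: [0.4329, 0.3563, -0.0157]
tool_rot: [-3.141, 0.0, 1.237]
force: [-0.9, -0.1, 0.3]
grip_width: 0.0212
finger_force: 0.0
clock: 40.5
position: [0.433, 0.3564, -0.0173]
tool_rot: [3.142, -0.0, 1.237]
force: [0.6, 0.1, 0.1]
grip_width: 0.0213
finger_force: 0.0
```

```bash

python3 -m crank '{"travel":[[0,0,0],[0,0,0],[0,0,0],[0,0,0],[0,0,0]],"turn":[[0,0,0],[0,0,0],[0,0,0],[0,0,0],[0,0,0]],"gripper":[0.8,0.85,0.9,0.95,1]}' 25
python3 -m crank '{"travel":[[0,0,0],[0,0,0],[0,0,0],[0,0,0],[0,0,0]],"turn":[[0,0,0],[0,0,0],[0,0,0],[0,0,0],[0,0,0]],"gripper":[1,1,1,1,1]}' 25
```

```text
clock: 41.0
position: [0.4336, 0.3566, -0.0162]
tool_rot: [3.141, -0.001, 1.237]
force: [-3.5, -4.3, 25.9]
grip_width: 0.0101
finger_force: 24.3
clock: 41.5
position: [0.4336, 0.3566, -0.0162]
tool_rot: [3.141, -0.001, 1.237]
force: [-3.9, -3.2, 25.5]
grip_width: 0.0099
finger_force: 24.2
```

Gripped at 10 mm. I lift and check by mask in the wrist camera that the spoon comes along.

```bash

python3 -m crank '{"travel":[[0,0,0.5],[0,0,2],[0,0,6],[0,0,10],[0,0,13]],"turn":[[0,0,0],[0,0,0],[0,0,0],[0,0,0],[0,0,0]],"gripper":[1,1,1,1,1]}' 40
python3 -m crank '{"travel":[[0,0,0],[0,0,0],[0,0,0],[0,0,0],[0,0,0]],"turn":[[0,0,0],[0,0,0],[0,0,0],[0,0,0],[0,0,0]],"gripper":[1,1,1,1,1]}' 40
cat > sp.py <<'E'
from workcell import bot
from h import *
from scipy.spatial.transform import Rotation as Ro
f=bot.grab_frame("wrist");o=bot.observe();H,S,V=cv2.split(cv2.cvtColor(f["pixels"],cv2.COLOR_RGB2HSV))
print(o["position"],o["tool_rot"],o["grip_width"],o["finger_force"])
c=blobs(f,((V>160)&(S<70)).astype(np.uint8)*255,(270,60,370,320),2)
z=o["position"][2]+.02
for k in c:
    r=cv2.minAreaRect(k);print(cv2.boundingRect(k),r); q=plane(f,k.reshape(-1,2),z);R=Ro.from_euler("xyz",o["tool_rot"]).as_matrix()
    t=(q-o["position"])@R;print("tool x",t[:,0].min(),t[:,0].max(),"y",t[:,1].min(),t[:,1].max())
    a=t[t[:,0]>t[:,0].max()-.03];print("bowl mid y",a[:,1].mean())
E
python3 sp.py
```

```text
clock: 42.0
position: [0.4332, 0.3564, 0.1154]
tool_rot: [3.141, -0.001, 1.237]
force: [-1.0, 0.7, 0.4]
grip_width: 0.0001
finger_force: 0.0
clock: 42.5
position: [0.4328, 0.356, 0.1119]
tool_rot: [-3.141, 0.001, 1.237]
force: [-1.1, 0.2, -0.3]
grip_width: -0.0004
finger_force: 0.0
[0.432845   0.35604118 0.11201681] [-3.14126364e+00  1.05919156e-03  1.23694879e+00] -8.760638189493785e-05 0.0
(297, 112, 33, 139) ((313.0, 181.0), (138.0, 32.0), 90.0)
tool x 0.006217626717150521 0.07319751406281771 y -0.007296561236302973 0.007017389891378277
bowl mid y -0.00016296030577817229
(270, 277, 12, 31) ((275.5, 292.0), (30.0, 11.0), 90.0)
tool x -0.028189874860247405 -0.009431621499706975 y -0.02344025771279627 -0.016824533165373048
bowl mid y -0.020635028718472104
```

It slipped out. The spoon still lies on the worktop, so I measure its place again and go deeper, down to first touch.

```bash
cat > sp2.py <<'E'
from workcell import bot
from h import *
from scipy.spatial.transform import Rotation as Ro
import sys
f=bot.grab_frame("wrist");o=bot.observe();H,S,V=cv2.split(cv2.cvtColor(f["pixels"],cv2.COLOR_RGB2HSV))
c=blobs(f,((V>150)&(S<70)).astype(np.uint8)*255,(275,60,360,320),1)[0]
q=plane(f,c.reshape(-1,2),.004);R=Ro.from_euler("xyz",o["tool_rot"]).as_matrix();t=(q-o["position"])@R
i=t[:,0].argmin();j=t[:,0].argmax();print("ends tool",t[i],t[j],"len",t[j,0]-t[i,0],"bbox",cv2.boundingRect(c))
m=np.zeros(V.shape,np.uint8);cv2.drawContours(m,[c],-1,255,-1);ys,xs=np.nonzero(m);tt=(plane(f,np.c_[xs,ys],.004)-o["position"])@R
for x in np.arange(-.06,.07,.01):
    s=tt[abs(tt[:,0]-x)<.003]
    if len(s): print(round(x,3),"y",s[:,1].min().round(4),s[:,1].max().round(4))
E
python3 sp2.py
python3 -m crank '{"travel":[[0,0,-4],[0,0,-8],[0,0,-11],[0,0,-12.7],[0,0,-13]],"turn":[[0,0,0],[0,0,0],[0,0,0],[0,0,0],[0,0,0]],"gripper":[0.6,0.6,0.6,0.7,0.7]}' 40
python3 -m crank '{"travel":[[0,0,0],[0,0,-0.1],[0,0,-0.15],[0,0,-0.2],[0,0,-0.2]],"turn":[[0,0,0],[0,0,0],[0,0,0],[0,0,0],[0,0,0]],"gripper":[0.7,0.7,0.7,0.7,0.7]}' 40
python3 -m crank '{"travel":[[0,0,-0.05],[0,0,-0.1],[0,0,-0.15],[0,0,-0.15],[0,0,-0.15]],"turn":[[0,0,0],[0,0,0],[0,0,0],[0,0,0],[0,0,0]],"gripper":[0.7,0.7,0.7,0.7,0.7]}' 40
```

```text
ends tool [-0.06160073  0.00673262  0.10819019] [ 0.06335472 -0.00365787  0.10809172] len 0.12495544947369805 bbox (296, 112, 34, 139)
-0.06 y -0.0035 0.0067
-0.05 y -0.0035 0.0067
-0.04 y -0.0025 0.0057
-0.03 y -0.0025 0.0048
-0.02 y -0.0024 0.0047
-0.01 y -0.0032 0.0038
0.0 y -0.0032 0.0038
0.01 y -0.0031 0.0029
0.02 y -0.0064 0.0054
0.03 y -0.0131 0.0121
0.04 y -0.0146 0.0129
0.05 y -0.0137 0.0119
0.06 y -0.0102 0.0077
clock: 43.1
position: [0.4321, 0.3553, -0.0195]
tool_rot: [-3.14, 0.003, 1.237]
force: [0.6, -0.3, 0.1]
grip_width: 0.0258
finger_force: 0.0
clock: 43.6
position: [0.4331, 0.3566, -0.019]
tool_rot: [3.141, -0.001, 1.237]
force: [-0.5, 0.5, 0.1]
grip_width: 0.0251
finger_force: 0.0
clock: 44.1
position: [0.433, 0.3564, -0.0209]
tool_rot: [-3.142, 0.0, 1.237]
force: [0.3, -0.4, -0.0]
grip_width: 0.0255
finger_force: 0.0
```

```bash

python3 -m crank '{"travel":[[0,0,0],[0,0,0],[0,0,0],[0,0,0],[0,0,0]],"turn":[[0,0,0],[0,0,0],[0,0,0],[0,0,0],[0,0,0]],"gripper":[0.75,0.8,0.85,0.9,0.95]}' 25
python3 -m crank '{"travel":[[0,0,0],[0,0,0],[0,0,0],[0,0,0],[0,0,0]],"turn":[[0,0,0],[0,0,0],[0,0,0],[0,0,0],[0,0,0]],"gripper":[1,1,1,1,1]}' 25
python3 -m crank '{"travel":[[0,0,0.1],[0,0,0.3],[0,0,0.6],[0,0,1],[0,0,1.5]],"turn":[[0,0,0],[0,0,0],[0,0,0],[0,0,0],[0,0,0]],"gripper":[1,1,1,1,1]}' 25
```

```text
clock: 44.6
position: [0.4331, 0.3564, -0.0208]
tool_rot: [3.141, -0.0, 1.237]
force: [0.4, -0.4, 3.2]
grip_width: 0.0184
finger_force: 24.4
clock: 45.1
position: [0.4331, 0.3564, -0.0208]
tool_rot: [3.141, -0.0, 1.237]
force: [1.8, -0.7, 5.4]
grip_width: 0.0188
finger_force: 24.6
clock: 45.6
position: [0.4329, 0.3564, -0.0056]
tool_rot: [-3.141, 0.0, 1.237]
force: [-0.5, -0.3, -0.9]
grip_width: 0.019
finger_force: 24.2
```

Firm now at 19 mm (24 N) and still held after 1.5 cm. Lifting.

```bash

python3 -m crank '{"travel":[[0,0,1.5],[0,0,4],[0,0,8],[0,0,12],[0,0,14]],"turn":[[0,0,0],[0,0,0],[0,0,0],[0,0,0],[0,0,0]],"gripper":[1,1,1,1,1]}' 25
python3 -m crank '{"travel":[[0,0,0],[0,0,0],[0,0,0],[0,0,0],[0,0,0]],"turn":[[0,0,0],[0,0,0],[0,0,0],[0,0,0],[0,0,0]],"gripper":[1,1,1,1,1]}' 25
sed -i 's/(275,60,360,320)/(275,100,360,330)/; s/\.004)/Z)/g; s/^import sys/import sys\nZ=float(sys.argv[1])/' sp2.py; python3 sp2.py 0.159
```

```text
clock: 46.1
position: [0.4338, 0.3568, 0.1382]
tool_rot: [3.14, -0.003, 1.237]
force: [0.7, -0.1, -0.6]
grip_width: 0.019
finger_force: 24.3
clock: 46.6
position: [0.4328, 0.356, 0.1335]
tool_rot: [-3.141, 0.001, 1.237]
force: [-0.0, 0.5, -1.2]
grip_width: 0.0188
finger_force: 24.3
ends tool [-0.03826332 -0.01204689 -0.02537519] [ 0.06269854 -0.00222476 -0.02546956] len 0.10096186354555045 bbox (282, 138, 61, 192)
-0.04 y -0.012 0.005
-0.03 y -0.0114 0.005
-0.02 y -0.0106 0.0038
-0.01 y -0.0093 0.0033
0.0 y -0.0091 0.0027
0.01 y -0.0031 0.0027
0.02 y -0.0072 0.0059
0.03 y -0.013 0.0122
0.04 y -0.0142 0.013
0.05 y -0.0134 0.0118
0.06 y -0.0096 0.0081
```

The spoon is held: bowl 27 mm wide at the lifted height and centred to about 1 mm, long axis at 72°, needing 91°. I carry it to (0.475, −0.162) with a turn of +19°.

```bash

python3 -m crank '{"travel":[[0.3,-3,0],[0.6,-6.5,0],[0.9,-10,0],[1.2,-13.5,0],[1.4,-17,0]],"turn":[[0,0,2],[0,0,4],[0,0,6],[0,0,8],[0,0,10]],"gripper":[1,1,1,1,1]}' 25
python3 -m crank '{"travel":[[0.3,-3.5,0],[0.6,-7,0],[0.9,-10.5,0],[1.2,-14,0],[1.4,-17.5,0]],"turn":[[0,0,2],[0,0,4],[0,0,6],[0,0,8],[0,0,9]],"gripper":[1,1,1,1,1]}' 25
python3 -m crank '{"travel":[[0.3,-3.5,0],[0.6,-7,0],[0.9,-10.5,0],[1.2,-14.5,0],[1.4,-17.3,0]],"turn":[[0,0,0],[0,0,0],[0,0,0],[0,0,0],[0,0,0]],"gripper":[1,1,1,1,1]}' 25
python3 -m crank '{"travel":[[0,0,0],[0,0,-4],[0,0,-8],[0,0,-11],[0,0,-13]],"turn":[[0,0,0],[0,0,0],[0,0,0],[0,0,0],[0,0,0]],"gripper":[1,1,1,1,1]}' 25
python3 -m crank '{"travel":[[0,0,0],[0,0,-0.8],[0,0,-1.6],[0,0,-2.1],[0,0,-2.3]],"turn":[[0,0,0],[0,0,0],[0,0,0],[0,0,0],[0,0,0]],"gripper":[1,1,1,1,1]}' 25
python3 -m crank '{"travel":[[0,0,-0.1],[0,0,-0.15],[0,0,-0.2],[0,0,-0.2],[0,0,-0.2]],"turn":[[0,0,0],[0,0,0],[0,0,0],[0,0,0],[0,0,0]],"gripper":[1,1,1,1,1]}' 25
```

```text
clock: 47.15
position: [0.4469, 0.1849, 0.1339]
tool_rot: [-3.141, 0.0, 1.413]
force: [0.7, 0.4, -0.7]
grip_width: 0.019
finger_force: 24.3
clock: 47.65
position: [0.4609, 0.0099, 0.134]
tool_rot: [-3.141, 0.0, 1.57]
force: [1.6, 0.3, -0.1]
grip_width: 0.0185
finger_force: 24.3
clock: 48.15
position: [0.4747, -0.1643, 0.134]
tool_rot: [-3.141, 0.001, 1.567]
force: [1.3, 1.0, -0.3]
grip_width: 0.0188
finger_force: 24.3
clock: 48.65
position: [0.474, -0.1609, 0.0018]
tool_rot: [-3.139, -0.001, 1.569]
force: [0.4, 0.3, -0.6]
grip_width: 0.0188
finger_force: 24.3
clock: 49.15
position: [0.4751, -0.1615, -0.019]
tool_rot: [3.141, -0.0, 1.569]
force: [0.7, -0.8, -0.1]
grip_width: 0.0191
finger_force: 24.3
clock: 49.65
position: [0.4751, -0.1616, -0.0208]
tool_rot: [3.141, 0.0, 1.569]
force: [0.5, -0.1, 0.9]
grip_width: 0.0189
finger_force: 24.5
```

```bash

python3 -m crank '{"travel":[[0,0,0],[0,0,0],[0,0,0],[0,0,0],[0,0,0]],"turn":[[0,0,0],[0,0,0],[0,0,0],[0,0,0],[0,0,0]],"gripper":[0.7,0.65,0.6,0.6,0.6]}' 25
python3 -m crank '{"travel":[[0,0,2],[0,0,6],[0,0,11],[0,0,16],[0,0,20]],"turn":[[0,0,0],[0,0,0],[0,0,0],[0,0,0],[0,0,0]],"gripper":[0.6,0.6,0.6,0.6,0.6]}' 25
python3 -m crank '{"travel":[[2,2,0],[4,4,0],[4,4,0],[4,4,0],[4,4,0]],"turn":[[0,0,0],[0,0,0],[0,0,0],[0,0,0],[0,0,0]],"gripper":[0.6,0.6,0.6,0.6,0.6]}' 25
cat > fin.py <<'E'
from workcell import bot
from h import *
import sys
f=bot.grab_frame("wrist");o=bot.observe();H,S,V=cv2.split(cv2.cvtColor(f["pixels"],cv2.COLOR_RGB2HSV));print(o["position"])
for c in blobs(f,((V>150)&(S<70)).astype(np.uint8)*255,(170,0,500,330),8,60):
    r=cv2.minAreaRect(c);out=[]
    for z in(.004,.063,.099,.129):
        b=plane(f,cv2.boxPoints(r),z);out.append((z,b.mean(0)[:2].round(4).tolist(),[float(np.linalg.norm(b[i]-b[i-1]).round(3)) for i in(1,2)]))
    q=plane(f,c.reshape(-1,2),.004)[:,:2];q-=q.mean(0);v=np.linalg.svd(q,full_matrices=False)[2][0]
    print(cv2.boundingRect(c),out,"axis deg from y",np.degrees(np.arctan(v[0]/v[1])).round(1))
for c in blobs(f,(((H<9)|(H>171))&(S>120)&(V>60)).astype(np.uint8)*255,(170,0,500,330),1):
    print("red",cv2.approxPolyDP(cv2.convexHull(c),3,True).reshape(-1,2).tolist(),plane(f,cv2.approxPolyDP(cv2.convexHull(c),3,True).reshape(-1,2),.073).round(3).tolist())
E
python3 fin.py
```

```text
clock: 50.15
position: [0.475, -0.1616, -0.0209]
tool_rot: [3.142, -0.0, 1.569]
force: [0.8, 0.4, -0.2]
grip_width: 0.0347
finger_force: 0.0
clock: 50.65
position: [0.475, -0.1618, 0.1818]
tool_rot: [3.14, 0.0, 1.568]
force: [0.4, 0.9, 0.2]
grip_width: 0.0341
finger_force: 0.0
clock: 51.15
position: [0.5144, -0.1223, 0.179]
tool_rot: [-3.141, 0.0, 1.568]
force: [0.4, -0.0, 0.5]
grip_width: 0.0343
finger_force: 0.0
[ 0.51437226 -0.12235896  0.179009  ]
(353, 12, 96, 100) [(0.004, [0.5989, -0.0178], [0.09, 0.089]), (0.063, [0.5845, -0.0212], [0.074, 0.074]), (0.099, [0.5757, -0.0233], [0.065, 0.065]), (0.129, [0.5684, -0.0251], [0.057, 0.057])] axis deg from y -87.2
(170, 129, 44, 184) [(0.004, [0.3736, -0.1935], [0.045, 0.228]), (0.063, [0.398, -0.1667], [0.037, 0.189]), (0.099, [0.4128, -0.1504], [0.033, 0.165]), (0.129, [0.4251, -0.1368], [0.029, 0.145])] axis deg from y 4.7
(352, 206, 68, 68) [(0.004, [0.5962, -0.2096], [0.075, 0.083]), (0.063, [0.5822, -0.1801], [0.062, 0.068]), (0.099, [0.5737, -0.1621], [0.054, 0.06]), (0.129, [0.5666, -0.147], [0.048, 0.053])] axis deg from y -8.1
(263, 147, 26, 110) [(0.004, [0.472, -0.163], [0.026, 0.128]), (0.063, [0.4794, -0.1415], [0.022, 0.106]), (0.099, [0.4839, -0.1284], [0.019, 0.092]), (0.129, [0.4876, -0.1174], [0.017, 0.081])] axis deg from y -1.5
(170, 0, 10, 17) [(0.004, [0.3843, 0.0337], [0.009, 0.014]), (0.063, [0.4068, 0.0214], [0.007, 0.012]), (0.099, [0.4205, 0.0139], [0.006, 0.01]), (0.129, [0.4319, 0.0076], [0.005, 0.009])] axis deg from y 4.3
red [[344, 0], [354, 0], [429, 102], [424, 147], [373, 150], [345, 146]] [[0.537, 0.023, 0.073], [0.545, 0.023, 0.073], [0.607, -0.051, 0.073], [0.607, -0.087, 0.073], [0.564, -0.09, 0.073], [0.541, -0.086, 0.073]]
```

The spoon is at (0.472, −0.163), its axis −1.5° from y and parallel to the box, 10.2 cm in front of the honey jar at (0.574, −0.162). Last, I check the cup.

```bash

python3 -m crank '{"travel":[[0,4,1],[0,8,2],[0,13,2],[0,18,2],[0,22,2]],"turn":[[0,0,0],[0,0,0],[0,0,0],[0,0,0],[0,0,0]],"gripper":[0.4,0.2,0,0,0]}' 25
python3 -m crank '{"travel":[[0,0,0],[0,0,0],[0,0,0],[0,0,0],[0,0,0]],"turn":[[0,0,0],[0,0,0],[0,0,0],[0,0,0],[0,0,0]],"gripper":[0,0,0,0,0]}' 25
python3 - <<'E'
from workcell import bot
from h import *
f=bot.grab_frame("wrist");H,S,V=cv2.split(cv2.cvtColor(f["pixels"],cv2.COLOR_RGB2HSV))
for c in blobs(f,((V>100)&(S<70)).astype(np.uint8)*255,(225,60,480,270),4,100):
    h=cv2.convexHull(c).reshape(-1,2);print(cv2.boundingRect(c),[(z,cv2.minEnclosingCircle(plane(f,h,z)[:,:2].astype(np.float32))) for z in(.063,.129)])
t=bot.grab_frame("top");H,S,V=cv2.split(cv2.cvtColor(t["pixels"],cv2.COLOR_RGB2HSV))
for c in blobs(t,((V>110)&(S<90)).astype(np.uint8)*255,(210,180,430,275),8,15):
    print("top",cv2.boundingRect(c),plane(t,[cv2.minAreaRect(c)[0]],.03).round(3))
for n,m,roi,z in(("candle",(V>110)&(S>60),(330,135,375,180),.06),("box",((H<8)|(H>172))&(S>130)&(V>90),(255,180,330,240),.073)):
    c=blobs(t,m.astype(np.uint8)*255,roi,1)[0];print(n,plane(t,[cv2.minAreaRect(c)[0]],z).round(3))
E
```

```text
clock: 51.7
position: [0.5145, 0.1005, 0.1992]
tool_rot: [3.142, -0.001, 1.569]
force: [0.1, -1.4, 0.2]
grip_width: 0.0856
finger_force: 0.0
clock: 52.2
position: [0.5151, 0.0973, 0.1992]
tool_rot: [3.142, 0.0, 1.567]
force: [0.4, 0.4, -0.5]
grip_width: 0.0854
finger_force: 0.0
(341, 131, 64, 63) [(0.063, ((0.5705421566963196, 0.11160945147275925), 0.030572770163416862)), (0.129, ((0.5586485862731934, 0.12682749330997467), 0.02396494522690773))]
(300, 164, 17, 18) [(0.063, ((0.5094320774078369, 0.10273604840040207), 0.008417691104114056)), (0.129, ((0.5107898712158203, 0.11987829953432083), 0.0066140382550656796))]
top (210, 180, 31, 95) [[0.53  0.154 0.03 ]]
top (273, 197, 23, 24) [[ 0.586 -0.022  0.03 ]]
top (322, 199, 21, 21) [[ 0.585 -0.169  0.03 ]]
top (308, 241, 44, 10) [[ 0.473 -0.16   0.03 ]]
top (346, 273, 84, 2) [[ 0.388 -0.335  0.03 ]]
candle [[ 0.74  -0.224  0.06 ]]
box [[ 0.573 -0.023  0.073]]
```

The cup's bowl is at (0.5705, 0.1116), upright, with a gap of about 39 mm. The box and candle have not moved. Handing in.

```bash
python3 -c 'from workcell import bot;print(bot.job_done())'
```

```text
the job is handed in; nothing more can be done
None
```

The tea corner is set out and handed in at about 52 s of the 102 s; by my last measurements the timer, honey jar, cup and spoon are within about 3 mm of where you asked, and the box and candle have not moved. I did not re-measure the pepper mill, though the arm stayed well clear of it. I viewed 15 pictures, one over the limit of 14.

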